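# Put the bench chemicals back behind the rack's gate

## Robot

A 6-joint arm with a two-finger parallel gripper is mounted at the origin on a cart in front of the work surface, level with it; the furniture and walls round the work are solid. World frame = base frame: x ahead of the robot, y to its left, z up, the work surface at z = 0. Lengths are in m, angles in rad, forces in N, time in s.
With the tool pointing down it reaches from about 0.35 to 0.775 m from the base axis. Payload 7.3 kg.
Tool frame: the origin (TCP) lies on the centre line of the jaws, within the pads' length; the fingertips stand 11 mm ahead of it and the grasp point (between the pads) lies 8 mm behind it; z points along the fingers, y is the direction in which the jaws open and shut (so a half turn about z gives the same grasp; the last joint's range is limited). The gripper opens to 92 mm and grips with 3 to 60 N. Pads are 19 mm wide; open, the fingers measure 130 mm over their backs; the gripper's body (75 mm by 190 mm) begins 47 mm behind the grasp point.
Start: joints at [1.2, 0.342, 1.524, -0, 1.275, -0.146], TCP at [0.117, 0.512, 0.238] pointing down, gripper open.
Joint ranges: [-2.53, 2.53], [-0.77, 2.02], [0.04, 2.7], [-1, 4.14], [0.28, 2.66], [-3.11, 3.11]. Speed limits (rad/s): [2.57, 2.57, 3.14, 3.14, 3.14, 3.14].

## Interface

Orientations are given as [roll, pitch, yaw] about the fixed x, y, z axes, in that order (R = Rz(yaw) Ry(pitch) Rx(roll)).
In Python, from cell import robot gives the robot as it stands.
- The arm moves only by the tool jog_arm, never from a script. Its argument "deltas" is one flat list of numbers, 6 for each row, row after row: the shift along the world's x, y, z in units of 0.1 m (1.0 is 0.1 m), then the turn, a rotation vector about the world's x, y, z in units of 90 degrees (1.0 is 90 degrees). A call has 1 to 5 rows; each row is the pose to reach, as a shift and turn from the pose commanded when the call began; what a row does not reach only later rows make up. A row lasts 1/12 s, in which the tool goes at most 41.7 mm and 7.16 degrees, less where a joint would pass 70% of its speed; a pose out of reach is approached as far as the arm can. A call with a number of a shift or a turn outside -1 to 1 is refused whole. A call with a gripper value outside its range is refused whole. "claw" is the opening, from 0 (shut) to 1 (fully open), set as the call begins (left out, the last holds). The fingers move at their own pace and stop on an object; "newtons" is the grip in N (left out, the last holds). Time passes only in rows, so rows that repeat a pose let the fingers close. It gives the time, the measured TCP pose, the force and the opening at its end, in the units of the state.
- robot.observe(): the state, without advancing time (a new reading comes with each control period).
- robot.read_camera(name): name is "side" or "top" or "wrist"; returns the picture (420x560x3 uint8, red, green, blue); there is no depth.
- robot.camera_params(name): a dict with "fx", "fy", "cx", "cy" (pixels), "k1" (the pictures are not rectified: a ray, as slopes to the right and down, at radius r is drawn at 1 + k1 r^2 times it, then the intrinsics apply), "R" (3x3) and "t" (3): a world point X has camera coordinates R X + t. Camera axes: x right, y down, z forward; pixel columns grow to the right and rows downward; lengths in m; the calibration is good to about 2 mm. A picture is of the moment at which its call begins: read the wrist's pose just before it. camera_params takes no time and is no camera call; for the wrist camera it gives the pose at the moment of the call.
- robot.hand_in(): hands the job in, once; it reports no verdict.
The state is a dict: "time": time; "qpos": joint angles; "qvel": joint speeds; "joint_efforts": joint torques, N m; "tool_pos": TCP position; "tool_rot": TCP orientation; "contact_force": force on the tool from outside, world axes, zero at the start; "torque": the same for the moment, N m; "opening": finger opening in m.
Only numpy, scipy, OpenCV 4.12 (cv2) and the standard library are available. Lean on these libraries where they do the work, as an engineer would, in place of code of your own. Each camera call takes 0.05 s, during which the arm holds its last target. There are 200 camera calls.

## Task

Put the chemicals away in the rack: swing its wire gate down to the front, stand the wash bottle in the open bay with its spout pointing straight out over the gate so that it drips into the pan, stand the screw-lid jar in the low bay under the little shelf, then swing the gate back fully upright. Carry both upright and set them down without dropping them, and leave the bottle without a spout, the open tin and the tape roll where they are.

Things in the scene. Friction and masses are not known exactly. Their poses are not given: they have to be found in the camera images.
- rack: Fixed grey sheet-metal rack, 278 mm wide, 125 high. Origin on the bench under its middle; x to its back, y to its left, z up. Deck 12 mm above the bench from x = -39 (front lip, top 18 mm) to +46 mm (back wall). A thin divider at y = 0 makes two bays 134 mm wide: open bay at +y, low bay at -y. In front of the lip a flat drip pan reaches to x = -102 mm, rim 15 mm high.
- open_bay (a point): Middle of the open bay's deck, on its surface. Nothing above it; its end and back walls are 65 mm high.
- low_bay (a point): Middle of the low bay's deck, on its surface. A little shelf covers this bay from 2 mm in front of this point to the back wall; its underside is 105 mm above the deck, its turned-up front edge 112 mm. End wall and divider reach up to the shelf.
- gate (a joint): The wire gate along the rack's front. Stiff hinge along the rack's y at rack x = -46.5 mm, 20 mm above the bench; it stays where it is left. 0 rad: upright (closed); grows as it swings to the front and down, to its stop at 1.1 rad (open).
- gate_rail_open (a point): A point on the gate's round top rail (10 mm thick, 264 mm long, 60 mm from the hinge), in front of the middle of the open bay. The wire uprights stand at the rail's middle and ends only.
- gate_rail_low (a point): The same rail in front of the middle of the low bay.
- wash_bottle: Upright squeeze wash bottle: white body 52 mm across and 80 high, ribbed grey cap 34 mm across from 94 to 124 mm up, thin bent spout that rises to 150 mm and reaches 58 mm out to the bottle's -x side. Origin at the centre of its underside, z up. 0.14 kg.
- bottle_cap (a point): Centre of the wash bottle's cap, 112 mm above its underside.
- spout_tip (a point): Tip of the wash bottle's spout, 58 mm from its axis, 131 mm above its underside.
- jar: Low round jar with a screw lid: 43 mm across the body, lid 44 mm across from 23 to 34 mm up. Origin at the centre of its underside, z up. 0.06 kg.
- rosin_tin: Open round tin, 56 mm across, 20 high; stays where it is. Origin at the centre of its underside.
- alcohol_bottle: White round bottle with a collared top and no spout, 64 mm across, 132 high; stays where it is. Origin at the centre of its underside.
- tape_roll: Small roll of tape, 40 mm across, 12 high, lying on the rack's little shelf; stays there. Origin at the centre of its underside.
There are look-alikes about, which are no part of the job. Of the things that look like the jar, the smaller one is meant.

How it is judged:
By the outcome, as a careful person would: the job done as asked, in the order asked, and still so for the second after the job is handed in, with the robot touching nothing.
It also fails if it takes over 72 s, if anything falls off the work surface, if the arm or the gripper's body presses on something with over 40 N, if the wrist force passes 120 N, or if a joint passes its speed limit or range.

## Working session

There is one attempt and no reset: what is moved stays moved. The work goes in short steps, Python scripts to look and compute and a tool call to move; the robot and the scene stay as the last step left them, time stands still between calls to the robot, and variables do not carry over. Pictures are saved under pics/ and viewed, about 8 in all and at most 12, crops included, and the job is handed in when it is done.

Besides the shell and the picture viewer there is one more tool, called by a JSON object that holds its "api" and its "payload". jog_arm: Moves the arm, as the interface text tells. Its arguments: {"type":"object","properties":{"deltas":{"type":"array","items":{"type":"number"}},"claw":{"type":"number"},"newtons":{"type":"number"}},"required":["deltas"]}

```bash
mkdir -p pics; cat > h.py <<'E'
import numpy as np, cv2
from cell import robot
def K(p): return np.array([[p['fx'],0,p['cx']],[0,p['fy'],p['cy']],[0,0,1.]])
def params(n):
    p=robot.camera_params(n); return {k:(np.array(v) if k in 'Rt' else v) for k,v in p.items()}
def proj(p,X):
    X=np.atleast_2d(X).astype(float)
    return cv2.projectPoints(X,cv2.Rodrigues(p['R'])[0],p['t'],K(p),np.array([p['k1'],0,0,0.]))[0][:,0]
def ray(p,uv):
    # distorted = undist*(1+k1 r^2)
    n=cv2.undistortPoints(np.array([[uv]],float),K(p),np.array([p['k1'],0,0,0.]))[0,0]
    d=p['R'].T@np.array([n[0],n[1],1]); return -p['R'].T@p['t'],d/np.linalg.norm(d)
def atz(p,uv,z):
    c,d=ray(p,uv); return c+d*(z-c[2])/d[2]
def tri(*a):
    A=0;b=0
    for p,uv in a:
        c,d=ray(p,uv);M=np.eye(3)-np.outer(d,d);A=A+M;b=b+M@c
    return np.linalg.solve(A,b)
def snap(n,f,crop=None,s=1):
    p=params(n); im=robot.read_camera(n)[:,:,::-1]; cv2.imwrite('pics/raw_'+f,im)
    if crop: im=im[crop[1]:crop[3],crop[0]:crop[2]]
    if s!=1: im=cv2.resize(im,None,fx=s,fy=s,interpolation=cv2.INTER_CUBIC)
    cv2.imwrite('pics/'+f,im); return p
E
python3 - <<'E'
from h import *
np.set_printoptions(precision=4,suppress=True)
for n in ['top','side','wrist']:
    p=snap(n,n+'0.png',s=1.4); print(n,p['fx'],p['k1'],'pos',-p['R'].T@p['t'],'fwd',p['R'][2],'right',p['R'][0])
print(robot.observe())
E
```

```text
top 414.5492956337501 0.023924773753921425 pos [ 0.4026 -0.0611  1.0948] fwd [ 0.1455 -0.0273 -0.989 ] right [ 0.0209 -0.9993  0.0307]
side 485.1971021105611 -0.03162813360908857 pos [ 0.0687 -0.6335  0.858 ] fwd [ 0.4548  0.5148 -0.7267] right [ 0.7391 -0.6735 -0.0146]
wrist 321.3841141900714 0.021194868975257564 pos [0.0383 0.5288 0.384 ] fwd [ 0.292  -0.0688 -0.954 ] right [ 0.2228  0.9749 -0.0021]
{'time': 0.15, 'qpos': array([ 1.2   ,  0.3426,  1.5248,  0.    ,  1.2754, -0.146 ]), 'qvel': array([ 0.0004, -0.0017, -0.0027, -0.0004, -0.001 ,  0.0004]), 'joint_efforts': array([  0.0013, -43.1475, -24.4354,   0.0718,   0.0537,  -0.0001]), 'tool_pos': array([0.1169, 0.5115, 0.2372]), 'tool_rot': array([-3.1404, -0.0002,  2.9168]), 'contact_force': array([-0.047 , -0.5507,  0.5894]), 'torque': array([0.0238, 0.0306, 0.006 ]), 'opening': 0.09178192891950378}
```

View pics/top0.png

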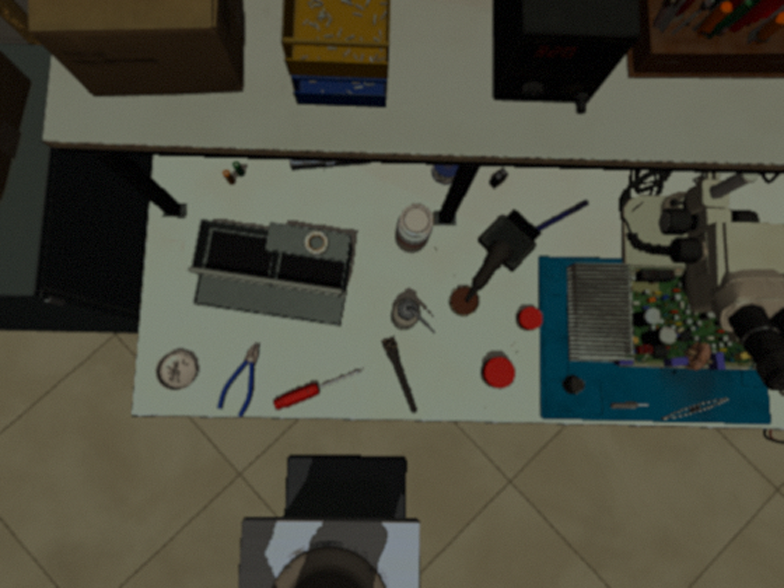

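View pics/side0.png

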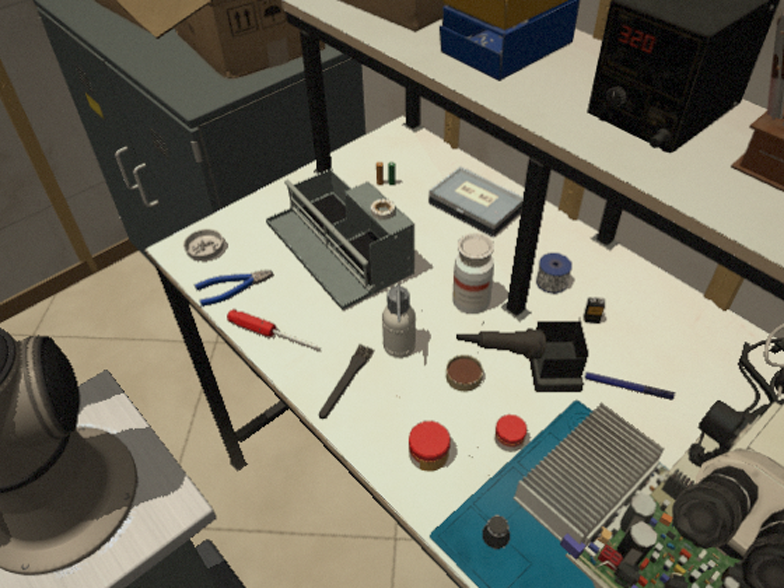

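The top view shows the rack at (275,270), the wash bottle at (407,308), the small red jar at (530,318) and the big one at (499,372). The gate is upright. Next I'll enlarge crops for measuring.

```bash
python3 - <<'E'
import cv2
a=cv2.imread('pics/raw_top0.png'); b=cv2.imread('pics/raw_side0.png')
cv2.imwrite('pics/ct.png',cv2.resize(a[145:245,130:330],None,fx=4,fy=4,interpolation=cv2.INTER_CUBIC))
cv2.imwrite('pics/cs.png',cv2.resize(b[110:330,180:380],None,fx=2.7,fy=2.7,interpolation=cv2.INTER_CUBIC))
E
```

```text
(no output)
```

View pics/ct.png

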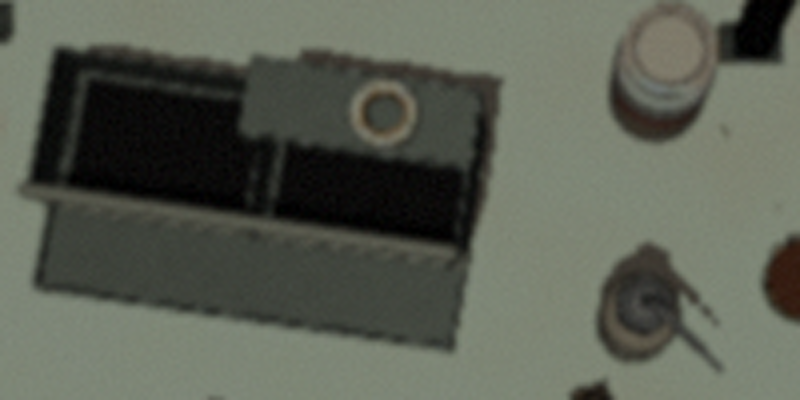

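View pics/cs.png

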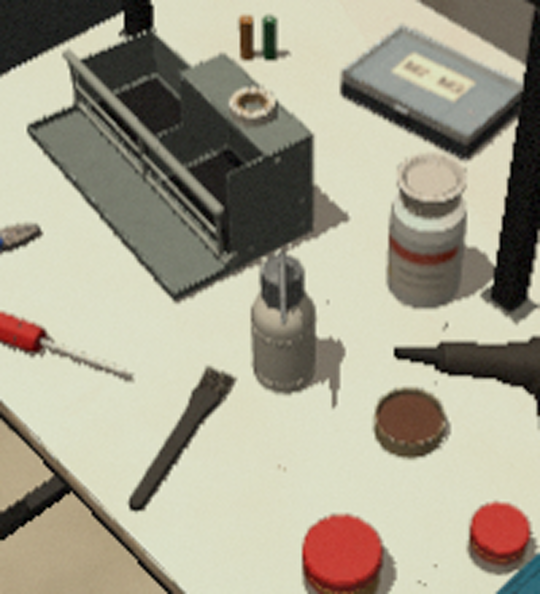

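```bash
python3 - <<'E'
from h import *
from scipy.optimize import least_squares
np.set_printoptions(precision=4,suppress=True)
T=params('top');S=params('side')
t=lambda x,y:(130+x/4,145+y/4)
s=lambda x,y:(180+x/2.7,110+y/2.7)
print('rail L',tri((T,t(20,190)),(S,s(68,55))),'rail R',tri((T,t(462,252)),(S,s(222,214))))
print('pan L',tri((T,t(38,288)),(S,s(30,128))),'pan R',tri((T,t(453,350)),(S,s(178,297))))
obs=[(T,t(22,190),(-.0465,.132,.08)),(T,t(462,252),(-.0465,-.132,.08)),(S,s(68,55),(-.0465,.132,.08)),(S,s(222,214),(-.0465,-.132,.08)),
(T,t(38,288),(-.102,.139,.0)),(T,t(453,350),(-.102,-.139,.0)),(S,s(178,297),(-.102,-.139,.0)),(S,s(30,128),(-.102,.139,0.))]
def W(q,r):
    c,n=np.cos(q[2]),np.sin(q[2]);return np.array([q[0]+c*r[0]-n*r[1],q[1]+n*r[0]+c*r[1],r[2]])
f=lambda q:np.concatenate([proj(p,W(q,r))[0]-uv for p,uv,r in obs])
r=least_squares(f,[.55,.15,0]);print('rack',r.x,r.fun.reshape(-1,2))
print('cap',tri((T,t(648,300)),(S,s(282,265))),'spouttip z131 top',atz(T,t(720,370),.131),'captop@.124',atz(T,t(645,300),.124))
print('base side',atz(S,s(285,378),0.0))
print('jar',tri((T,(530/1.4,317/1.4)),(S,s(500,527))),atz(S,s(500,527),.034),atz(T,(530/1.4,317/1.4),.034))
print('bigjar',atz(S,s(343,550),.05),'rosin',atz(S,s(410,423),.02),'alc',atz(T,t(670,45),.132))
q=r.x
for n,pt in dict(open=(.0035,.067+.0025,.012),low=(.0035,-.0695,.012),railo=(-.0465,.0695,.08),raill=(-.0465,-.0695,.08)).items():print(n,W(q,pt))
E
```

```text
rail L [0.5857 0.2597 0.0767] rail R [ 0.5518 -0.0122  0.0807]
pan L [0.5327 0.264  0.0127] pan R [ 0.4992 -0.0062  0.0102]
rack [ 0.6172  0.119  -0.1232] [[ 1.216  -1.4221]
 [-2.3872 -1.1802]
 [ 0.5546 -0.477 ]
 [-0.5352 -1.7863]
 [-0.2947 -0.0929]
 [ 0.7068 -0.2142]
 [-0.6182  3.1475]
 [-0.8887  2.6242]]
cap [ 0.5189 -0.1244  0.1295] spouttip z131 top [ 0.4788 -0.1671  0.131 ] captop@.124 [ 0.5197 -0.1231  0.124 ]
base side [ 0.5143 -0.1301  0.    ]
jar [ 0.5197 -0.356   0.0313] [ 0.5182 -0.3569  0.034 ] [ 0.5194 -0.3553  0.034 ]
bigjar [ 0.4151 -0.2998  0.05  ] rosin [ 0.5455 -0.2418  0.02  ] alc [ 0.6728 -0.1352  0.132 ]
open [0.6292 0.1875 0.012 ]
low [0.6122 0.0495 0.012 ]
railo [0.5796 0.1936 0.08  ]
raill [0.5625 0.0557 0.08  ]
```

{"api": "jog_arm", "payload": {"deltas": [0.3, -0.25, 0.05, 0, 0, 0.03, 0.6, -0.5, 0.1, 0, 0, 0.066, 0.9, -0.7, 0.15, 0, 0, 0.066], "claw": 0}}

```text
time: 0.4
tool_pos: [0.2072, 0.4404, 0.2525]
tool_rot: [-3.14, -0.0, 3.025]
contact_force: [-0.2, 0.2, -0.0]
opening: 0.0763
```

{"api": "jog_arm", "payload": {"deltas": [0.3, -0.23, 0, 0, 0, 0, 0.6, -0.46, 0, 0, 0, 0, 0.9, -0.7, 0, 0, 0, 0]}}

```text
time: 0.65
tool_pos: [0.2981, 0.3705, 0.2527]
tool_rot: [3.141, 0.0, 3.021]
contact_force: [-0.2, 0.2, -0.2]
opening: 0.0565
```

{"api": "jog_arm", "payload": {"deltas": [0.3, -0.23, 0, 0, 0, 0, 0.6, -0.46, 0, 0, 0, 0, 0.9, -0.7, 0, 0, 0, 0]}}

```text
time: 0.9
tool_pos: [0.3881, 0.3004, 0.2527]
tool_rot: [3.141, -0.0, 3.02]
contact_force: [1.0, 0.7, -0.3]
opening: 0.0364
```

{"api": "jog_arm", "payload": {"deltas": [0.3, -0.23, 0, 0, 0, 0, 0.6, -0.46, 0, 0, 0, 0, 0.9, -0.7, 0, 0, 0, 0]}}

```text
time: 1.15
tool_pos: [0.4782, 0.2304, 0.2526]
tool_rot: [3.141, -0.0, 3.02]
contact_force: [1.2, 1.5, 0.4]
opening: 0.0161
```

{"api": "jog_arm", "payload": {"deltas": [0.3, -0.23, 0, 0, 0, 0, 0.6, -0.46, 0, 0, 0, 0, 0.73, -0.62, 0, 0, 0, 0, 0.73, -0.62, 0, 0, 0, 0]}}

```text
time: 1.48
tool_pos: [0.5525, 0.1663, 0.2516]
tool_rot: [-3.14, -0.0, 3.016]
contact_force: [-0.6, 0.8, 0.7]
opening: 0.0005
```

```bash
python3 - <<'E'
from h import *
np.set_printoptions(precision=4,suppress=True)
p=snap('wrist','w1.png',s=1.4); o=robot.observe(); print(o['time'],o['tool_pos'],o['tool_rot'],o['contact_force'])
T=params('top');S=params('side')
print('post/shelf',tri((T,(475/1.4,165/1.4)),(S,(540/1.4,150/1.4))))
def W(r,q=(.616,.117,-.1235)):
    c,n=np.cos(q[2]),np.sin(q[2]);return [q[0]+c*r[0]-n*r[1],q[1]+n*r[0]+c*r[1],r[2]]
for r in [(-.0465,.132,.085),(-.0465,-.132,.085),(-.102,.139,.015),(-.102,-.139,.015),(.0015,0,.124),(.0015,-.139,.124)]: print(r,proj(p,W(r))*1.4)
E
```

```text
1.5333 [0.5509 0.168  0.2518] [-3.1412 -0.0014  3.017 ] [-0.4235  1.1211 -0.1946]
post/shelf [ 0.6994 -0.2023  0.3295]
(-0.0465, 0.132, 0.085) [[522.4664 302.1356]]
(-0.0465, -0.132, 0.085) [[161.2541 302.5522]]
(-0.102, 0.139, 0.015) [[514.2425 213.6148]]
(-0.102, -0.139, 0.015) [[184.0279 213.8735]]
(0.0015, 0, 0.124) [[338.1686 387.0304]]
(0.0015, -0.139, 0.124) [[132.9632 387.7709]]
```

View pics/w1.png

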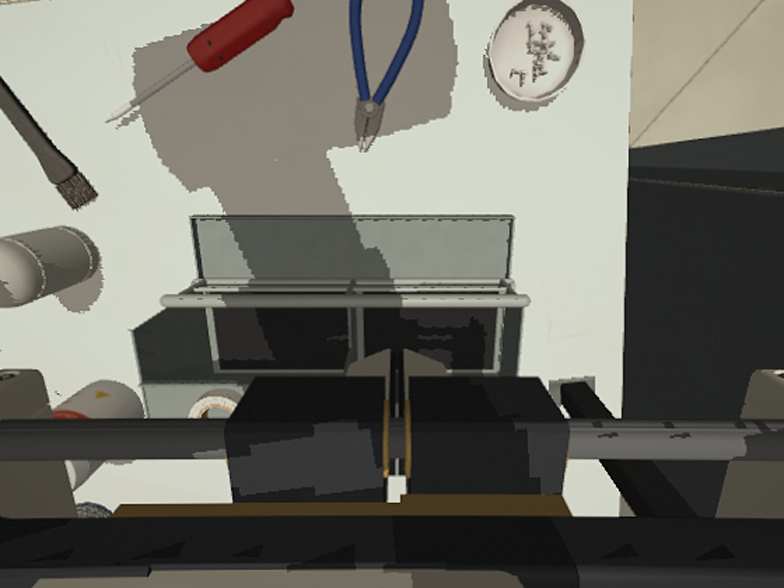

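{"api": "jog_arm", "payload": {"deltas": [0.3, 0.27, -0.2, 0, 0, 0, 0.58, 0.53, -0.5, 0, 0, 0, 0.58, 0.53, -0.85, 0, 0, 0, 0.58, 0.53, -0.9, 0, 0, 0]}}

```text
time: 1.87
tool_pos: [0.6047, 0.2247, 0.1552]
tool_rot: [-3.138, -0.011, 3.023]
contact_force: [-1.8, -0.6, -1.0]
opening: 0.0007
```

{"api": "jog_arm", "payload": {"deltas": [0, 0, -0.3, 0, 0, 0, 0, 0, -0.6, 0, 0, 0, 0, 0, -0.9, 0, 0, 0, 0, 0, -0.9, 0, 0, 0]}}

```text
time: 2.2
tool_pos: [0.6035, 0.2225, 0.0679]
tool_rot: [-3.138, -0.01, 3.021]
contact_force: [-1.2, -0.8, -0.9]
opening: 0.0002
```

{"api": "jog_arm", "payload": {"deltas": [-0.08, 0.01, 0, 0, 0, 0, -0.16, 0.02, -0.01, 0, 0, 0, -0.23, 0.03, -0.02, 0, 0, 0, -0.3, 0.037, -0.03, 0, 0, 0]}}

```text
time: 2.53
tool_pos: [0.5783, 0.227, 0.0723]
tool_rot: [3.14, 0.004, 3.021]
contact_force: [2.1, 0.1, -2.1]
opening: 0.0004
```

{"api": "jog_arm", "payload": {"deltas": [-0.07, 0.009, -0.06, 0, 0, 0, -0.14, 0.017, -0.12, 0, 0, 0, -0.21, 0.026, -0.18, 0, 0, 0, -0.28, 0.035, -0.24, 0, 0, 0, -0.33, 0.041, -0.3, 0, 0, 0]}}

```text
time: 2.95
tool_pos: [0.5459, 0.2306, 0.0391]
tool_rot: [3.141, 0.004, 3.021]
contact_force: [11.6, -1.6, -4.3]
opening: 0.0005
```

{"api": "jog_arm", "payload": {"deltas": [-0.03, 0.004, -0.02, 0, 0, 0, -0.04, 0.005, -0.02, 0, 0, 0]}}

```text
time: 3.12
tool_pos: [0.5458, 0.2308, 0.0388]
tool_rot: [3.139, 0.012, 3.021]
contact_force: [18.5, -3.4, -4.7]
opening: 0.0007
```

{"api": "jog_arm", "payload": {"deltas": [0.1, -0.01, 0, 0, 0, 0, 0.1, -0.01, 0.3, 0, 0, 0, 0.1, -0.01, 0.65, 0, 0, 0, 0.1, -0.01, 1.0, 0, 0, 0], "claw": 0.7}}

```text
time: 3.45
tool_pos: [0.5494, 0.2298, 0.137]
tool_rot: [-3.14, -0.005, 3.02]
contact_force: [1.0, -0.3, 0.2]
opening: 0.0226
```

{"api": "jog_arm", "payload": {"deltas": [0, -0.2, 0.35, 0, 0, 0.05, -0.05, -0.5, 0.7, 0, 0, 0.1, -0.1, -0.9, 1.0, 0, 0, 0.15]}}

```text
time: 3.7
tool_pos: [0.5416, 0.1509, 0.2312]
tool_rot: [3.141, 0.001, -3.021]
contact_force: [1.0, -0.5, -0.0]
opening: 0.0426
```

{"api": "jog_arm", "payload": {"deltas": [0, -0.33, 0, 0, 0, 0.06, 0, -0.66, 0, 0, 0, 0.12, -0.1, -1.0, 0, 0, 0, 0.18]}}

```text
time: 3.95
tool_pos: [0.5323, 0.0493, 0.2292]
tool_rot: [3.141, 0.0, -2.739]
contact_force: [-0.9, -0.9, -0.3]
opening: 0.0616
```

{"api": "jog_arm", "payload": {"deltas": [0, -0.33, 0, 0, 0, 0.07, 0, -0.66, 0, 0, 0, 0.14, -0.17, -1.0, 0, 0, 0, 0.2]}}

```text
time: 4.2
tool_pos: [0.5159, -0.0509, 0.2286]
tool_rot: [3.141, 0.0, -2.424]
contact_force: [0.0, -1.2, -0.0]
opening: 0.064
```

{"api": "jog_arm", "payload": {"deltas": [0, -0.3, 0, 0, 0, 0.064, 0, -0.64, 0, 0, 0, 0.064, 0, -0.64, 0, 0, 0, 0.064]}}

```text
time: 4.45
tool_pos: [0.5145, -0.1182, 0.2287]
tool_rot: [3.141, -0.002, -2.334]
contact_force: [0.2, -0.4, -0.2]
opening: 0.0641
```

```bash
python3 - <<'E'
from h import *
np.set_printoptions(precision=4,suppress=True)
p=snap('wrist','w2.png',s=1.4); o=robot.observe(); print(o['time'],o['tool_pos'],o['tool_rot'],o['contact_force'],-p['R'].T@p['t'])
for r in [(.5197,-.1237,.124),(.478,-.167,.131),(.5185,-.125,0),(.519,-.124,.08)]: print(r,proj(p,r)*1.4)
E
```

```text
4.5 [ 0.5145 -0.1158  0.2286] [ 3.1399 -0.001  -2.3341] [0.5356 0.172  0.4018] [ 0.4592 -0.1779  0.3758]
(0.5197, -0.1237, 0.124) [[385.7956 300.5874]]
(0.478, -0.167, 0.131) [[385.1107 197.1778]]
(0.5185, -0.125, 0) [[389.0569 253.8834]]
(0.519, -0.124, 0.08) [[387.6948 279.8003]]
```

View pics/w2.png

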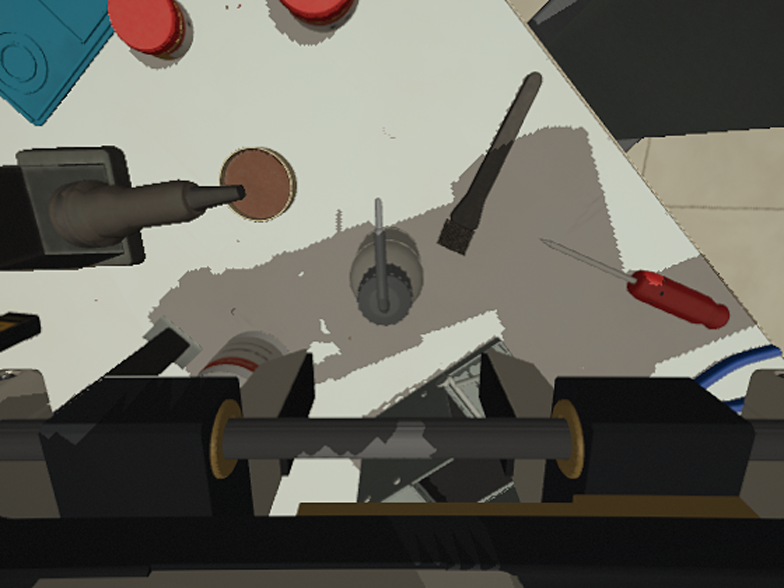

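```bash
python3 - <<'E'
from h import *
np.set_printoptions(precision=4,suppress=True)
p=params('wrist')
c=atz(p,(384/1.4,300/1.4),.124);t=atz(p,(378/1.4,200/1.4),.131);d=t-c
print(c,t,np.hypot(*d[:2]),np.degrees(np.arctan2(d[1],d[0])), robot.observe()['tool_pos'], np.degrees(robot.observe()['tool_rot']))
c=atz(p,(384/1.4,300/1.4),.122);d=t-c;print(np.degrees(np.arctan2(d[1],d[0])))
for q in [(145,22),(318,3)]: print(atz(p,(q[0]/1.4,q[1]/1.4),.034))
E
```

```text
[ 0.5202 -0.122   0.124 ] [ 0.4817 -0.1659  0.131 ] 0.05832623669294048 -131.2300300299944 [ 0.5145 -0.1158  0.2286] [ 179.9003   -0.0555 -133.7365]
-131.31074021997455
[ 0.5214 -0.35    0.034 ]
[ 0.4306 -0.2793  0.034 ]
```

{"api": "jog_arm", "payload": {"deltas": [0.055, -0.065, -0.25, 0, 0, 0.028, 0.055, -0.065, -0.5, 0, 0, 0.028, 0.055, -0.065, -0.75, 0, 0, 0.028, 0.055, -0.065, -0.95, 0, 0, 0.028]}}

```text
time: 4.83
tool_pos: [0.5197, -0.1184, 0.1323]
tool_rot: [3.138, -0.001, -2.285]
contact_force: [0.4, -0.3, -0.5]
opening: 0.0643
```

{"api": "jog_arm", "payload": {"deltas": [0, 0, -0.15, 0, 0, 0, 0, 0, -0.27, 0, 0, 0, 0, 0, -0.27, 0, 0, 0]}}

```text
time: 5.08
tool_pos: [0.5188, -0.118, 0.1046]
tool_rot: [3.135, -0.002, -2.285]
contact_force: [-0.3, 0.4, 0.3]
opening: 0.0643
```

{"api": "jog_arm", "payload": {"deltas": [0, 0, 0, 0, 0, 0, 0, 0, 0, 0, 0, 0, 0, 0, 0, 0, 0, 0, 0, 0, 0, 0, 0, 0, 0, 0, 0, 0, 0, 0], "claw": 0.1, "newtons": 20}}

```text
time: 5.5
tool_pos: [0.5212, -0.1201, 0.1084]
tool_rot: [-3.14, 0.0, -2.286]
contact_force: [0.4, 0.3, 0.6]
opening: 0.0353
```

{"api": "jog_arm", "payload": {"deltas": [0, 0, 0, 0, 0, 0, 0, 0, 0, 0, 0, 0]}}

```text
time: 5.67
tool_pos: [0.5212, -0.1203, 0.1082]
tool_rot: [-3.14, 0.0, -2.286]
contact_force: [0.6, -1.2, 2.0]
opening: 0.0315
```

{"api": "jog_arm", "payload": {"deltas": [0, 0, 0, 0, 0, 0, 0, 0, 0, 0, 0, 0]}}

```text
time: 5.83
tool_pos: [0.5213, -0.1203, 0.1082]
tool_rot: [-3.14, 0.0, -2.286]
contact_force: [0.8, -1.2, 4.4]
opening: 0.0314
```

{"api": "jog_arm", "payload": {"deltas": [0, 0, 0.1, 0, 0, 0, 0, 0, 0.3, 0, 0, 0, 0, 0, 0.6, 0, 0, 0, 0, 0, 0.9, 0, 0, 0, 0, 0, 0.9, 0, 0, 0]}}

```text
time: 6.25
tool_pos: [0.5231, -0.1208, 0.2036]
tool_rot: [-3.133, 0.003, -2.286]
contact_force: [1.0, -0.4, -0.5]
opening: 0.0315
```

```bash
python3 - <<'E'
from h import *
o=robot.observe(); print(o['time'],o['tool_pos'],o['tool_rot'],o['contact_force'],o['opening'])
p=snap('wrist','w3.png',s=1.4)
E
```

```text
6.25 [ 0.52314743 -0.12081983  0.20360588] [-3.13295618  0.00320013 -2.28552198] [ 1.02698888 -0.38178651 -0.50752904] 0.031473186216365794
```

View pics/w3.png

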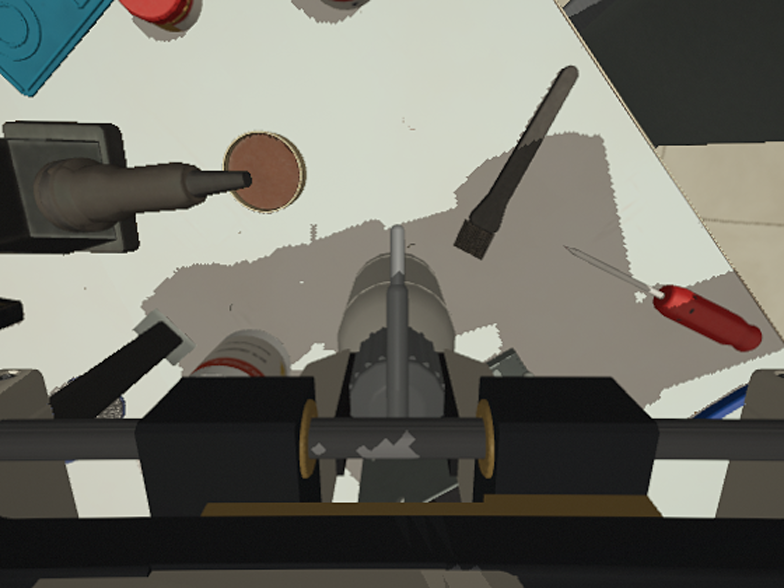

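{"api": "jog_arm", "payload": {"deltas": [-0.07, 0.2, 0.05, 0, 0, -0.04, -0.15, 0.45, 0.05, 0, 0, -0.08, -0.22, 0.7, 0.05, 0, 0, -0.11, -0.3, 0.95, 0.05, 0, 0, -0.15]}}

```text
time: 6.63
tool_pos: [0.4894, -0.024, 0.2014]
tool_rot: [3.139, -0.002, -2.524]
contact_force: [0.3, 0.3, -2.0]
opening: 0.0311
```

{"api": "jog_arm", "payload": {"deltas": [-0.07, 0.25, 0, 0, 0, -0.04, -0.15, 0.5, 0, 0, 0, -0.08, -0.22, 0.75, 0, 0, 0, -0.12, -0.3, 1.0, 0, 0, 0, -0.16]}}

```text
time: 6.97
tool_pos: [0.4593, 0.0761, 0.2015]
tool_rot: [3.14, -0.003, -2.776]
contact_force: [-1.0, -0.1, -1.9]
opening: 0.0315
```

{"api": "jog_arm", "payload": {"deltas": [0, 0.2, 0, 0, 0, -0.04, 0, 0.4, 0, 0, 0, -0.08, 0, 0.7, 0, 0, 0, -0.12, 0, 0.9, 0, 0, 0, -0.16]}}

```text
time: 7.3
tool_pos: [0.4595, 0.1667, 0.2015]
tool_rot: [3.141, -0.003, -3.027]
contact_force: [0.1, -0.3, -1.3]
opening: 0.0315
```

{"api": "jog_arm", "payload": {"deltas": [0.1, 0.07, 0, 0, 0, -0.05, 0.25, 0.14, 0, 0, 0, -0.1, 0.4, 0.2, 0, 0, 0, -0.154, 0.5, 0.23, 0, 0, 0, -0.154, 0.5, 0.23, 0, 0, 0, -0.154]}}

```text
time: 7.72
tool_pos: [0.5114, 0.1883, 0.2011]
tool_rot: [-3.141, -0.002, 3.018]
contact_force: [-0.6, -0.1, -1.9]
opening: 0.0315
```

```bash
cat > st.py <<'E'
from h import *
np.set_printoptions(precision=4,suppress=True)
Q=(.6163,.1195,-.1235)
def W(r,q=Q):
    c,n=np.cos(q[2]),np.sin(q[2]);return np.array([q[0]+c*r[0]-n*r[1],q[1]+n*r[0]+c*r[1],r[2]])
def inv(X,q=Q):
    c,n=np.cos(q[2]),np.sin(q[2]);a,b=X[0]-q[0],X[1]-q[1];return np.array([c*a+n*b,-n*a+c*b,X[2]])
def st():
    o=robot.observe(); print(round(o['time'],2),o['tool_pos'],np.degrees(o['tool_rot']),o['contact_force'],round(o['opening'],4),'rack',inv(o['tool_pos']),'q',o['qpos'])
E
python3 -c "
from st import *
st();p=snap('wrist','w4.png',s=1.4)
print(proj(p,[W(r) for r in [(-.1,.132,.052),(-.1,-.132,.052),(-.039,0,.018),(-.039,.139,.018),(-.102,.139,.015),(-.102,-.139,.015),(-.039,-.139,.124)]])*1.4)"
```

```text
7.72 [0.5114 0.1883 0.2011] [-179.9685   -0.1125  172.8994] [-0.5818 -0.0752 -1.9233] 0.0315 rack [-0.1126  0.0554  0.2011] q [ 0.2121  0.4108  1.5247  0.0001  1.2081 -1.2348]
[[509.3599 296.8393]
 [124.6035 296.8206]
 [328.857  356.7341]
 [502.3439 356.8171]
 [507.1875 279.8883]
 [143.0427 279.7983]
 [ 57.4553 436.6731]]
```

View pics/w4.png

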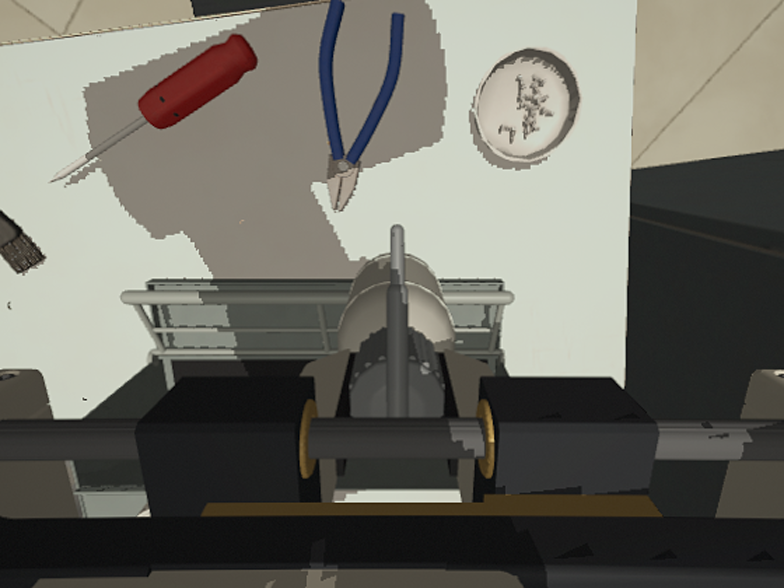

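```bash
python3 -c "
from st import *
p=params('wrist')
n=W((0,1,0))-W((0,0,0))
for y in (-.139,-.134):
  for uv in [(88,408),(165,362),(73,462),(78,490)]:
    c,d=ray(p,(uv[0]/1.4,uv[1]/1.4)); s=((W((0,y,0))-c)@n)/(d@n); print(y,uv,inv(c+d*s))
t=W((-.001,.0675,.2011));print(t,t-robot.observe()['tool_pos'])
"
```

```text
-0.139 (88, 408) [-0.0427 -0.139   0.0979]
-0.139 (165, 362) [-0.0297 -0.139   0.0052]
-0.139 (73, 462) [-0.0188 -0.139   0.1184]
-0.139 (78, 490) [ 0.0002 -0.139   0.1197]
-0.134 (88, 408) [-0.0466 -0.134   0.1044]
-0.134 (165, 362) [-0.0339 -0.134   0.0141]
-0.134 (73, 462) [-0.0233 -0.134   0.1244]
-0.134 (78, 490) [-0.0048 -0.134   0.1256]
[0.6236 0.1866 0.2011] [ 0.1133 -0.0013 -0.    ]
```

{"api": "jog_arm", "payload": {"deltas": [0.2, 0, 0, 0, 0, 0, 0.45, 0, 0, 0, 0, 0, 0.7, -0.01, 0, 0, 0, 0, 0.9, -0.01, 0, 0, 0, 0, 0.9, -0.01, 0, 0, 0, 0]}}

```text
time: 8.18
tool_pos: [0.6026, 0.186, 0.2013]
tool_rot: [-3.141, -0.0, 3.016]
contact_force: [-0.5, -0.6, -2.4]
opening: 0.0318
```

{"api": "jog_arm", "payload": {"deltas": [0.12, 0, 0, 0, 0, 0, 0.22, -0.007, 0, 0, 0, 0, 0.22, -0.007, -0.2, 0, 0, 0, 0.22, -0.007, -0.4, 0, 0, 0, 0.22, -0.007, -0.6, 0, 0, 0]}}

```text
time: 8.6
tool_pos: [0.6213, 0.1859, 0.1415]
tool_rot: [-3.141, -0.002, 3.018]
contact_force: [0.3, -0.7, -0.7]
opening: 0.0312
```

{"api": "jog_arm", "payload": {"deltas": [0, 0, 0, 0, 0, 0, 0, 0, -0.05, 0, 0, 0, 0, 0, -0.1, 0, 0, 0]}}

```text
time: 8.85
tool_pos: [0.6229, 0.1863, 0.1337]
tool_rot: [3.141, 0.001, 3.017]
contact_force: [0.1, 0.4, -1.5]
opening: 0.0316
```

```bash
python3 -c "
from st import *
st()"
```

```text
8.85 [0.6229 0.1863 0.1337] [179.9687   0.0788 172.8871] [ 0.1154  0.354  -1.5095] 0.0316 rack [-0.0017  0.0671  0.1337] q [ 0.1727  0.6574  1.29    0.0001  1.1927 -1.274 ]
```

{"api": "jog_arm", "payload": {"deltas": [0, 0, -0.06, 0, 0, 0, 0, 0, -0.11, 0, 0, 0, 0, 0, -0.11, 0, 0, 0]}}

```text
time: 9.1
tool_pos: [0.6223, 0.1862, 0.1209]
tool_rot: [-3.141, -0.001, 3.017]
contact_force: [-0.5, -0.2, -2.3]
opening: 0.0317
```

{"api": "jog_arm", "payload": {"deltas": [0, 0, -0.015, 0, 0, 0, 0, 0, -0.03, 0, 0, 0, 0, 0, -0.03, 0, 0, 0]}}

```text
time: 9.35
tool_pos: [0.6235, 0.1862, 0.1202]
tool_rot: [3.141, 0.002, 3.017]
contact_force: [-0.8, -0.6, 4.7]
opening: 0.0314
```

{"api": "jog_arm", "payload": {"deltas": [0, 0, 0, 0, 0, 0, 0, 0, 0, 0, 0, 0, 0, 0, 0, 0, 0, 0, 0, 0, 0, 0, 0, 0, 0, 0, 0, 0, 0, 0], "claw": 0.65}}

```text
time: 9.77
tool_pos: [0.6228, 0.1863, 0.1185]
tool_rot: [3.142, -0.0, 3.017]
contact_force: [0.3, -0.1, 0.2]
opening: 0.0584
```

{"api": "jog_arm", "payload": {"deltas": [0, 0, 0.15, 0, 0, 0, 0, 0, 0.4, 0, 0, 0, 0, 0, 0.7, 0, 0, 0, 0, 0, 0.95, 0, 0, 0]}}

```text
time: 10.1
tool_pos: [0.6229, 0.1863, 0.2152]
tool_rot: [3.141, 0.0, 3.017]
contact_force: [1.0, -0.3, -0.9]
opening: 0.0597
```

{"api": "jog_arm", "payload": {"deltas": [-0.1, 0, 0.1, 0, 0, 0, -0.4, 0, 0.15, 0, 0, 0, -0.7, -0.1, 0.15, 0, 0, 0, -1.0, -0.2, 0.15, 0, 0, 0, -1.0, -0.2, 0.15, 0, 0, 0]}}

```text
time: 10.52
tool_pos: [0.517, 0.1652, 0.2281]
tool_rot: [-3.14, -0.006, 3.018]
contact_force: [1.7, 0.3, -0.0]
opening: 0.0602
```

```bash
python3 -c "
from st import *
st();p=snap('side','s1.png',crop=(185,100,345,230),s=4.6)
np.set_printoptions(suppress=True,precision=1)
b=(-.003,.0675)
print((proj(p,[W(r) for r in [(b[0],b[1],.136),(b[0]-.058,b[1],.143),(b[0],b[1],.012)]])-[185,100])*4.6)"
```

```text
10.52 [0.517  0.1652 0.2281] [-179.8901   -0.3379  172.9112] [ 1.7059  0.2618 -0.045 ] 0.0602 rack [-0.1042  0.0331  0.2281] q [ 0.1682  0.3857  1.4855 -0.0001  1.2765 -1.2789]
[[208.9  84.6]
 [112.9 113.4]
 [229.2 259.6]]
```

View pics/s1.png

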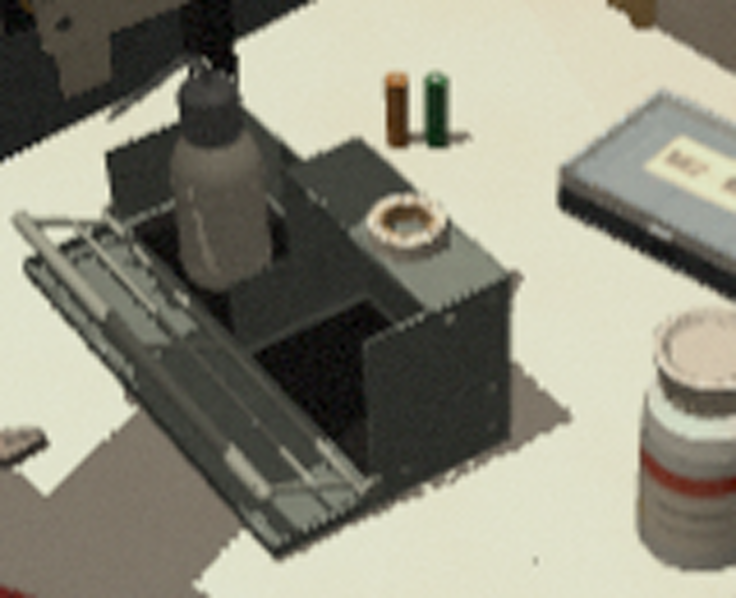

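{"api": "jog_arm", "payload": {"deltas": [0, -0.3, 0, 0, 0, -0.05, 0, -0.6, 0, 0, 0, -0.1, 0, -0.95, 0, 0, 0, -0.15], "claw": 0.8}}

```text
time: 10.82
tool_pos: [0.5239, 0.0712, 0.229]
tool_rot: [3.141, 0.001, 2.78]
contact_force: [1.6, -0.5, 0.1]
opening: 0.0723
```

{"api": "jog_arm", "payload": {"deltas": [0, -0.33, 0, 0, 0, -0.05, 0, -0.66, 0, 0, 0, -0.1, 0, -1.0, 0, 0, 0, -0.15]}}

```text
time: 11.07
tool_pos: [0.5239, -0.0304, 0.2289]
tool_rot: [3.141, 0.001, 2.542]
contact_force: [1.2, 0.2, 0.1]
opening: 0.0729
```

{"api": "jog_arm", "payload": {"deltas": [0, -0.33, 0, 0, 0, -0.05, 0, -0.66, 0, 0, 0, -0.1, 0, -1.0, 0, 0, 0, -0.15]}}

```text
time: 11.32
tool_pos: [0.5238, -0.1307, 0.2289]
tool_rot: [3.141, 0.001, 2.307]
contact_force: [0.1, -0.6, 0.3]
opening: 0.0735
```

{"api": "jog_arm", "payload": {"deltas": [0, -0.33, 0, 0, 0, -0.05, 0, -0.66, 0, 0, 0, -0.1, 0, -1.0, 0, 0, 0, -0.15]}}

```text
time: 11.57
tool_pos: [0.5237, -0.2309, 0.2287]
tool_rot: [3.141, 0.001, 2.071]
contact_force: [1.4, -0.3, -0.3]
opening: 0.0733
```

{"api": "jog_arm", "payload": {"deltas": [0, -0.33, -0.1, 0, 0, -0.07, 0, -0.66, -0.3, 0, 0, -0.14, 0, -1.0, -0.5, 0, 0, -0.21, 0, -1.0, -0.5, 0, 0, -0.21]}}

```text
time: 11.9
tool_pos: [0.5214, -0.3342, 0.1737]
tool_rot: [-3.138, -0.002, 1.735]
contact_force: [-1.4, 0.8, -0.2]
opening: 0.0736
```

```bash
python3 -c "
from st import *
st();p=snap('wrist','w5.png')
im=cv2.imread('pics/raw_w5.png').astype(int)
m=((im[:,:,2]>110)&(im[:,:,1]<70)&(im[:,:,0]<70)).astype('uint8')
n,l,s,c=cv2.connectedComponentsWithStats(m)
for i in range(1,n):
  if s[i,4]>150: print(s[i],c[i],atz(p,c[i],.034),atz(p,(s[i,0]+s[i,2]/2,s[i,1]+s[i,3]/2),.032))
print(proj(p,(.5195,-.354,.034)))
"
```

```text
11.9 [ 0.5214 -0.3342  0.1737] [-179.7675   -0.1099   99.4035] [-1.3594  0.7535 -0.2034] 0.0736 rack [-0.0383 -0.4619  0.1737] q [-0.6928  0.5687  1.3368 -0.0019  1.2402 -0.8563]
[139 109  67  68 369] [182.4688 138.3821] [ 0.4256 -0.2922  0.034 ] [ 0.4167 -0.2979  0.032 ]
[ 257  206   43   40 1330] [278.1992 225.4015] [ 0.5207 -0.358   0.034 ] [ 0.5211 -0.3593  0.032 ]
[[277.6369 221.2821]]
```

{"api": "jog_arm", "payload": {"deltas": [0, -0.15, -0.2, 0, 0, 0, -0.01, -0.22, -0.5, 0, 0, 0, -0.01, -0.22, -0.8, 0, 0, 0, -0.01, -0.22, -1.0, 0, 0, 0]}}

```text
time: 12.28
tool_pos: [0.522, -0.3502, 0.0767]
tool_rot: [-3.141, -0.001, 1.746]
contact_force: [-1.3, 0.9, -0.3]
opening: 0.0733
```

{"api": "jog_arm", "payload": {"deltas": [0, 0, -0.25, 0, 0, 0, 0, 0, -0.45, 0, 0, 0, 0, 0, -0.51, 0, 0, 0, 0, 0, -0.51, 0, 0, 0]}}

```text
time: 12.62
tool_pos: [0.5219, -0.3497, 0.0265]
tool_rot: [-3.14, -0.002, 1.747]
contact_force: [-0.1, 0.6, 0.4]
opening: 0.0737
```

{"api": "jog_arm", "payload": {"deltas": [0, 0, 0, 0, 0, 0, 0, 0, 0, 0, 0, 0, 0, 0, 0, 0, 0, 0, 0, 0, 0, 0, 0, 0, 0, 0, 0, 0, 0, 0], "claw": 0.2, "newtons": 20}}

```text
time: 13.03
tool_pos: [0.5221, -0.3511, 0.0287]
tool_rot: [3.141, 0.001, 1.745]
contact_force: [-1.2, 0.6, 1.1]
opening: 0.0447
```

{"api": "jog_arm", "payload": {"deltas": [0, 0, 0, 0, 0, 0, 0, 0, 0, 0, 0, 0]}}

```text
time: 13.2
tool_pos: [0.5221, -0.351, 0.0285]
tool_rot: [3.141, 0.001, 1.745]
contact_force: [-1.2, 0.1, 4.4]
opening: 0.0408
```

{"api": "jog_arm", "payload": {"deltas": [0, 0, 0.1, 0, 0, 0, 0, 0, 0.3, 0, 0, 0, 0, 0, 0.65, 0, 0, 0, 0, 0, 1.0, 0, 0, 0]}}

```text
time: 13.53
tool_pos: [0.5211, -0.3501, 0.1281]
tool_rot: [-3.14, -0.003, 1.745]
contact_force: [1.0, -0.5, -0.2]
opening: 0.0414
```

{"api": "jog_arm", "payload": {"deltas": [0, 0.1, 0.2, 0, 0, -0.06, 0, 0.3, 0.4, 0, 0, -0.13, 0, 0.5, 0.4, 0, 0, -0.2, 0, 0.7, 0.4, 0, 0, -0.27, 0, 0.9, 0.4, 0, 0, -0.34]}}

```text
time: 13.95
tool_pos: [0.5217, -0.2599, 0.1686]
tool_rot: [3.141, 0.0, 1.205]
contact_force: [0.9, 1.2, -0.4]
opening: 0.0414
```

{"api": "jog_arm", "payload": {"deltas": [0, 0.18, 0, 0, 0, -0.07, 0, 0.36, 0, 0, 0, -0.14, 0, 0.54, 0, 0, 0, -0.21, 0, 0.72, 0, 0, 0, -0.28, 0, 0.9, 0, 0, 0, -0.35]}}

```text
time: 14.37
tool_pos: [0.5217, -0.1698, 0.1682]
tool_rot: [3.141, -0.0, 0.656]
contact_force: [0.1, -1.2, -0.6]
opening: 0.041
```

{"api": "jog_arm", "payload": {"deltas": [0, 0.15, -0.1, 0, 0, -0.07, 0, 0.3, -0.2, 0, 0, -0.14, 0, 0.45, -0.4, 0, 0, -0.22, 0, 0.6, -0.6, 0, 0, -0.3, 0, 0.6, -0.8, 0, 0, -0.37]}}

```text
time: 14.78
tool_pos: [0.5216, -0.1083, 0.0876]
tool_rot: [-3.141, -0.0, 0.075]
contact_force: [-0.2, 0.8, -0.6]
opening: 0.0413
```

```bash
python3 -c "
from st import *
st()"
```

```text
14.78 [ 0.5216 -0.1083  0.0876] [-179.9639   -0.0201    4.3239] [-0.1877  0.8209 -0.6205] 0.0413 rack [-0.0659 -0.2377  0.0876] q [-0.349   0.5235  1.6969  0.0009  0.9211  1.1457]
```

{"api": "jog_arm", "payload": {"deltas": [0, 0, -0.2, 0, 0, -0.06, 0, 0, -0.4, 0, 0, -0.127, 0, 0, -0.53, 0, 0, -0.127, 0, 0, -0.56, 0, 0, -0.127, 0, 0, -0.58, 0, 0, -0.127]}}

```text
time: 15.2
tool_pos: [0.5216, -0.1106, 0.0294]
tool_rot: [-3.141, 0.001, -0.119]
contact_force: [0.5, -0.3, -1.0]
opening: 0.0411
```

{"api": "jog_arm", "payload": {"deltas": [0, 0, -0.01, 0, 0, 0, 0, 0, -0.02, 0, 0, 0]}}

```text
time: 15.37
tool_pos: [0.5225, -0.111, 0.0286]
tool_rot: [3.141, -0.002, -0.119]
contact_force: [0.1, 0.5, -0.9]
opening: 0.0411
```

{"api": "jog_arm", "payload": {"deltas": [0, 0, -0.01, 0, 0, 0, 0, 0, -0.015, 0, 0, 0]}}

```text
time: 15.53
tool_pos: [0.5227, -0.1111, 0.0284]
tool_rot: [3.141, -0.003, -0.119]
contact_force: [-3.5, 2.4, 16.2]
opening: 0.0411
```

{"api": "jog_arm", "payload": {"deltas": [0, 0, 0, 0, 0, 0, 0, 0, 0, 0, 0, 0, 0, 0, 0, 0, 0, 0, 0, 0, 0, 0, 0, 0, 0, 0, 0, 0, 0, 0], "claw": 0.75}}

```text
time: 15.95
tool_pos: [0.5219, -0.1108, 0.0263]
tool_rot: [3.141, -0.0, -0.12]
contact_force: [-0.2, -0.2, 0.7]
opening: 0.0679
```

{"api": "jog_arm", "payload": {"deltas": [0, 0, 0.2, 0, 0, 0, 0, 0, 0.5, 0, 0, 0, 0, 0, 0.8, 0, 0, 0, 0, 0, 0.8, 0, 0, 0]}}

```text
time: 16.28
tool_pos: [0.5249, -0.1118, 0.1114]
tool_rot: [3.139, -0.009, -0.119]
contact_force: [1.0, -0.8, 0.0]
opening: 0.0691
```

```bash
cat >> st.py <<'E'
def red(f,cams=('wrist',),z=.034):
    for k in cams:
        p=snap(k,k+f); im=cv2.imread('pics/raw_'+k+f).astype(int)
        m=((im[:,:,2]>90)&(im[:,:,1]<.45*im[:,:,2])&(im[:,:,0]<.45*im[:,:,2])).astype('uint8')
        n,l,s,c=cv2.connectedComponentsWithStats(m)
        for i in range(1,n):
            if s[i,4]>60: print(k,s[i],c[i],atz(p,c[i],z))
E
python3 -c "
from st import *
st();red('6.png',('wrist','side','top'))"
```

```text
16.28 [ 0.5249 -0.1118  0.1114] [179.8721  -0.5264  -6.8419] [ 0.9847 -0.827   0.0439] 0.0691 rack [-0.0623 -0.2408  0.1114] q [-0.3526  0.4924  1.6708 -0.0001  0.969   1.3376]
wrist [ 255  209   56   53 2344] [282.436  234.6493] [ 0.5194 -0.1119  0.034 ]
side [163 222  33  18 259] [179.332  229.8069] [0.361  0.0545 0.034 ]
side [271 229  19  14 203] [279.9015 235.3941] [ 0.515  -0.1114  0.034 ]
side [292 301  29  28 631] [305.954  314.7353] [ 0.4188 -0.2934  0.034 ]
side [429 389  16  15  91] [436.5934 396.5055] [ 0.4713 -0.5593  0.034 ]
top [346 255  21  22 365] [356.189  265.4685] [ 0.418  -0.2964  0.034 ]
```

{"api": "jog_arm", "payload": {"deltas": [-0.2, 0.02, 0, -0.009, -0.073, 0, -0.4, 0.05, 0, -0.018, -0.147, 0, -0.6, 0.08, 0, -0.027, -0.22, 0, -0.7, 0.08, 0, -0.037, -0.3, 0]}}

```text
time: 16.77
tool_pos: [0.4526, -0.0968, 0.1041]
tool_rot: [-3.125, -0.391, -0.117]
contact_force: [0.4, 1.9, -1.5]
opening: 0.0684
```

{"api": "jog_arm", "payload": {"deltas": [0, 0, 0, -0.009, -0.077, 0, 0, 0, 0, -0.019, -0.155, 0, 0, 0, 0, -0.028, -0.23, 0, 0, 0, 0, -0.038, -0.306, 0, 0, 0, 0, -0.038, -0.306, 0]}}

```text
time: 17.18
tool_pos: [0.4617, -0.0864, 0.1064]
tool_rot: [-3.054, -0.559, -0.114]
contact_force: [0.8, 0.8, -0.7]
opening: 0.0685
```

```bash
python3 -c "
from st import *
st();red('7.png')
from scipy.spatial.transform import Rotation as R
print(R.from_euler('xyz',robot.observe()['tool_rot']).as_matrix().T)"
```

```text
17.18 [ 0.4617 -0.0864  0.1064] [-174.9726  -32.0501   -6.5454] [ 0.8323  0.8114 -0.6555] 0.0685 rack [-0.1281 -0.2234  0.1064] q [-0.5554  0.2734  2.2977  1.2985  0.3222 -0.1035]
wrist [304  25  48  19 310] [325.3774  35.3419] [ 0.6744 -0.1341  0.034 ]
wrist [ 289  183   56   52 2263] [316.4278 208.7393] [ 0.5167 -0.1116  0.034 ]
[[ 0.8417 -0.0952  0.5315]
 [-0.0654 -0.9951 -0.0745]
 [ 0.536   0.028  -0.8438]]
```

```bash
cat > kin.py <<'E'
import numpy as np
from scipy.spatial.transform import Rotation as R
from scipy.optimize import least_squares
r=lambda a,t:R.from_euler(a,t).as_matrix()
D=[([1.2,.3426,1.5248,0,1.2754,-.146],(.1169,.5115,.2372)),([.2121,.4108,1.5247,0,1.2081,-1.2348],(.5114,.1883,.2011)),
([.1727,.6574,1.29,0,1.1927,-1.274],(.6229,.1863,.1337)),([.1682,.3857,1.4855,0,1.2765,-1.2789],(.517,.1652,.2281)),
([-.6928,.5687,1.3368,-.0019,1.2402,-.8563],(.5214,-.3342,.1737)),([-.349,.5235,1.6969,.0009,.9211,1.1457],(.5216,-.1083,.0876)),
([-.3526,.4924,1.6708,0,.969,1.3376],(.5249,-.1118,.1114)),([-.5554,.2734,2.2977,1.2985,.3222,-.1035],(.4617,-.0864,.1064))]
def fk(q,k):
    a=r('z',q[0]);b=a@r('y',q[1]);c=b@r('y',q[2]);w=c@r('z',q[3])@r('y',q[4])
    return a@[k[0],k[1],k[2]]+b@[0,0,k[3]]+c@[k[6],0,k[4]]+w@[0,0,k[5]], w@r('z',q[5])
k=least_squares(lambda k:np.concatenate([fk(q,k)[0]-p for q,p in D]),[0,.077,.3,.4,.4,.2,0]).x
lo=np.array([-2.53,-.77,.04,-1,.28,-3.11]);hi=np.array([2.53,2.02,2.7,4.14,2.66,3.11])
def tool(phi_deg,yaw): return r('z',yaw)@r('y',-np.radians(phi_deg))@r('x',np.pi)
def ik(p,M,seeds):
    best=None
    for s in seeds:
        f=lambda q:np.concatenate([(fk(q,k)[0]-p)*10,R.from_matrix(fk(q,k)[1].T@M).as_rotvec()])
        o=least_squares(f,np.clip(s,lo+.01,hi-.01),bounds=(lo,hi))
        if best is None or o.cost<best.cost: best=o
    return best.x,best.cost
if __name__=='__main__':
    np.set_printoptions(precision=3,suppress=True)
    print(k,[np.round((fk(q,k)[0]-p)*1e3,1) for q,p in D]); q,_=D[-1]; print(R.from_matrix(fk(q,k)[1]).as_euler('xyz',True))
    from st import W
    S=[[0,.5,1.6,0,.5,1.3],[0,.9,1.0,0,.4,1.3],[-.3,.3,2.2,1.3,.4,0],[.2,.3,2.2,3.,.6,-1.5],[.2,.9,1.,3.1,.6,-1.5]]
    for a in (25,30,35,40,45,55):
        c,s_=np.cos(np.radians(a)),np.sin(np.radians(a))
        print(a,'bench',*ik([.512,-.11,.035],tool(90-a,-.1235),S),'rack',*ik(W((-.0135-.007*c,-.067,.043+.007*s_)),tool(90-a,-.1235),S))
E
python3 kin.py
```

```text
[-0.     0.076  0.223  0.506  0.38   0.307  0.046] [array([-0.,  0., -0.]), array([-0., -0., -0.]), array([ 0. , -0.1, -0. ]), array([0. , 0.1, 0. ]), array([-0.1,  0. ,  0. ]), array([ 0.1, -0. , -0. ]), array([-0. ,  0.1, -0. ]), array([-0.,  0.,  0.])]
[147.85   -4.262  86.128]
25 bench [-0.6242  0.9994  2.5409  2.6899  1.4899 -0.1881] 1.036677862061872e-28 rack [0.0425 0.8631 2.338  3.3034 1.1931 0.0106] 2.395183597595603e-30
30 bench [-0.6002  0.8862  2.519   2.7145  1.2847 -0.125 ] 1.1612451648298952e-30 rack [ 0.0361  0.7839  2.3136  3.3055  1.0037 -0.0083] 2.7155083479065283e-27
35 bench [-0.575   0.7821  2.485   2.7229  1.0738 -0.0622] 3.450134247531577e-30 rack [ 0.0293  0.7139  2.279   3.314   0.8132 -0.031 ] 1.510902709702535e-26
40 bench [-0.5495  0.6928  2.4408  2.7128  0.8654  0.0043] 1.0329960905178809e-29 rack [ 0.0222  0.6554  2.2355  3.3327  0.6255 -0.0615] 2.0879573435405193e-28
45 bench [-0.5243  0.6209  2.3888  2.6784  0.6655  0.0832] 6.380529647748779e-30 rack [ 0.015   0.6098  2.1844  3.3712  0.4434 -0.1098] 1.9532939145549285e-32
55 bench [-0.477   0.5301  2.2678  2.4305  0.3092  0.3936] 1.3447975636230932e-30 rack [ 0.0148  0.5805  2.1281  3.5025  0.28   -0.2424] 0.004249657703656015
```

```bash
python3 - <<'E'
import re
s=open('kin.py').read()
s=s.replace("w@r('z',q[5])","w@r('z',q[5]+OFF)").replace("def fk","OFF=0.\ndef fk",1)
open('kin.py','w').write(s)
import kin,numpy as np
from kin import *
np.set_printoptions(precision=3,suppress=True)
M=R.from_euler('xyz',np.radians([-174.9726,-32.0501,-6.5454])).as_matrix()
f=fk(D[-1][0],k)[1]; print('off',R.from_matrix(f.T@M).as_rotvec())
M0=R.from_euler('xyz',[-3.1404,-.0002,2.9168]).as_matrix();f=fk(D[0][0],k)[1]; off=R.from_matrix(f.T@M0).as_rotvec(); print(off)
kin.OFF=off[2]
from st import W,robot
q0=robot.observe()['qpos']
S=[q0]+[[0,.7,2.3,g,.8,h] for g in (0,1.5,2.8,3.3) for h in (-2,0,2)]
for yaw in (-.1235,np.pi-.1235):
  for a in (35,40):
    c,s_=np.cos(np.radians(a)),np.sin(np.radians(a))
    print(a,yaw,'bench',*ik([.512,-.11,.035],tool(90-a,yaw)if yaw<0 else r('z',-.1235)@r('y',-np.radians(90-a))@r('z',np.pi)@r('x',np.pi),S),'rack',*ik(W((-.0135-.007*c,-.067,.043+.007*s_)),tool(90-a,yaw)if yaw<0 else r('z',-.1235)@r('y',-np.radians(90-a))@r('z',np.pi)@r('x',np.pi),S))
E
```

```text
off [-0.    -0.     1.571]
[-0.     0.     1.571]
35 -0.1235 bench [-0.575   0.7821  2.485   2.7229  1.0738 -1.633 ] 2.630632306984214e-30 rack [ 0.0293  0.7139  2.279   3.314   0.8132 -1.6018] 1.0460367859965434e-30
40 -0.1235 bench [-0.5495  0.6928  2.4408  2.7128  0.8654 -1.5665] 1.2794084577624745e-30 rack [ 0.0222  0.6554  2.2355  3.3327  0.6255 -1.6323] 1.822637855077121e-26
35 3.018092653589793 bench [-0.575   0.7821  2.485   2.7229  1.0738  1.5086] 6.519207056278262e-31 rack [0.0293 0.7139 2.279  3.314  0.8132 1.5398] 3.183096870955593e-30
40 3.018092653589793 bench [-0.5495  0.6928  2.4408  2.7128  0.8654  1.5751] 4.036916671833752e-31 rack [0.0222 0.6554 2.2355 3.3327 0.6255 1.5093] 1.0068344906566661e-30
```

```bash
cat > go.py <<'E'
import sys
from st import *; import kin
from scipy.spatial.transform import Rotation as R
def need(p,a,yaw=-.1235):
    o=robot.observe();M=R.from_euler('xyz',o['tool_rot']).as_matrix()
    v=R.from_matrix(kin.tool(90-a,yaw)@M.T).as_rotvec()/(np.pi/2)
    print('need shift',(np.array(p)-o['tool_pos'])*10,'turn',v,'q',o['qpos'])
E
python3 -c "
from go import *
need((.4554,-.1037,.1115),35)"
```

```text
need shift [-0.0567 -0.1788  0.0564] turn [-0.0706 -0.2476 -0.0458] q [-0.5563  0.2742  2.3007  1.3112  0.323  -0.119 ]
```

{"api": "jog_arm", "payload": {"deltas": [0, -0.05, 0.05, -0.02, -0.06, -0.01, -0.02, -0.1, 0.05, -0.035, -0.12, -0.02, -0.05, -0.17, 0.05, -0.05, -0.18, -0.03, -0.05, -0.17, 0.05, -0.07, -0.248, -0.046, -0.05, -0.17, 0.05, -0.07, -0.248, -0.046]}}

```text
time: 17.65
tool_pos: [0.4592, -0.0908, 0.1096]
tool_rot: [-3.033, -0.765, -0.137]
contact_force: [0.8, 0.3, -0.2]
opening: 0.069
```

```bash
python3 -c "
from go import *
st();need((.4554,-.1037,.1115),35)"
```

```text
17.65 [ 0.4592 -0.0908  0.1096] [-173.777   -43.8319   -7.8659] [ 0.8149  0.335  -0.2381] 0.069 rack [-0.13   -0.2281  0.1096] q [-0.664   0.3288  2.4583  2.1017  0.5351 -1.0145]
need shift [-0.0381 -0.1286  0.0188] turn [-0.0608 -0.117  -0.0439] q [-0.664   0.3288  2.4583  2.1017  0.5351 -1.0145]
```

It's converging through the wrist flip.

{"api": "jog_arm", "payload": {"deltas": [-0.02, -0.06, 0, -0.03, -0.06, -0.02, -0.04, -0.13, 0, -0.06, -0.117, -0.044, -0.04, -0.13, 0, -0.06, -0.117, -0.044, -0.04, -0.13, 0, -0.06, -0.117, -0.044]}}

```text
time: 17.98
tool_pos: [0.4537, -0.1027, 0.1073]
tool_rot: [-3.133, -0.955, -0.133]
contact_force: [-0.7, 0.9, 0.1]
opening: 0.0692
```

```bash
python3 -c "
from go import *
st();need((.4554,-.1037,.0755),35);red('8.png')"
```

```text
17.98 [ 0.4537 -0.1027  0.1073] [-179.4832  -54.7      -7.594 ] [-0.6854  0.9358  0.0741] 0.0692 rack [-0.134  -0.2406  0.1073] q [-0.6987  0.5099  2.6242  2.5614  0.9485 -1.5594]
need shift [ 0.0172 -0.0097 -0.3182] turn [-0.0037 -0.0029  0.0011] q [-0.6987  0.5099  2.6242  2.5614  0.9485 -1.5594]
wrist [261 102  56  20 354] [285.6073 113.0537] [ 0.6918 -0.1362  0.034 ]
wrist [ 258  226   52   45 1813] [283.3337 247.8803] [ 0.5152 -0.1113  0.034 ]
```

{"api": "jog_arm", "payload": {"deltas": [0.1, -0.015, -0.15, 0, 0, 0, 0.2, -0.03, -0.3, 0, 0, 0, 0.3, -0.045, -0.45, 0, 0, 0, 0.4, -0.06, -0.55, 0, 0, 0, 0.4, -0.06, -0.55, 0, 0, 0]}}

```text
time: 18.45
tool_pos: [0.4978, -0.1088, 0.0539]
tool_rot: [-3.13, -0.959, -0.129]
contact_force: [-0.0, 0.3, 1.4]
opening: 0.0687
```

```bash
python3 -c "
from go import *
st();need((.5123,-.1108,.035),35)"
```

```text
18.45 [ 0.4978 -0.1088  0.0539] [-179.3595  -54.9307   -7.3687] [-0.0458  0.3051  1.369 ] 0.0687 rack [-0.0894 -0.2411  0.0539] q [-0.6091  0.7205  2.5225  2.6773  1.0488 -1.6184]
need shift [ 0.1447 -0.0203 -0.1894] turn [-0.0041 -0.0003 -0.0026] q [-0.6091  0.7205  2.5225  2.6773  1.0488 -1.6184]
```

{"api": "jog_arm", "payload": {"deltas": [0.07, -0.01, -0.1, 0, 0, 0, 0.145, -0.02, -0.19, 0, 0, 0, 0.145, -0.02, -0.19, 0, 0, 0, 0.145, -0.02, -0.19, 0, 0, 0]}}

```text
time: 18.78
tool_pos: [0.5104, -0.111, 0.0367]
tool_rot: [-3.136, -0.96, -0.126]
contact_force: [-0.9, 0.2, -0.3]
opening: 0.0687
```

```bash
python3 -c "
from go import *
st();need((.5123,-.1108,.035),35);snap('wrist','w9.png',crop=(180,120,400,300),s=3.3)"
```

```text
18.78 [ 0.5104 -0.111   0.0367] [-179.6546  -54.9812   -7.2283] [-0.9048  0.1953 -0.344 ] 0.0687 rack [-0.0767 -0.2417  0.0367] q [-0.5855  0.7767  2.4879  2.7082  1.0704 -1.6295]
need shift [ 0.0194  0.0015 -0.017 ] turn [-0.0022  0.0001 -0.0015] q [-0.5855  0.7767  2.4879  2.7082  1.0704 -1.6295]
```

View pics/w9.png

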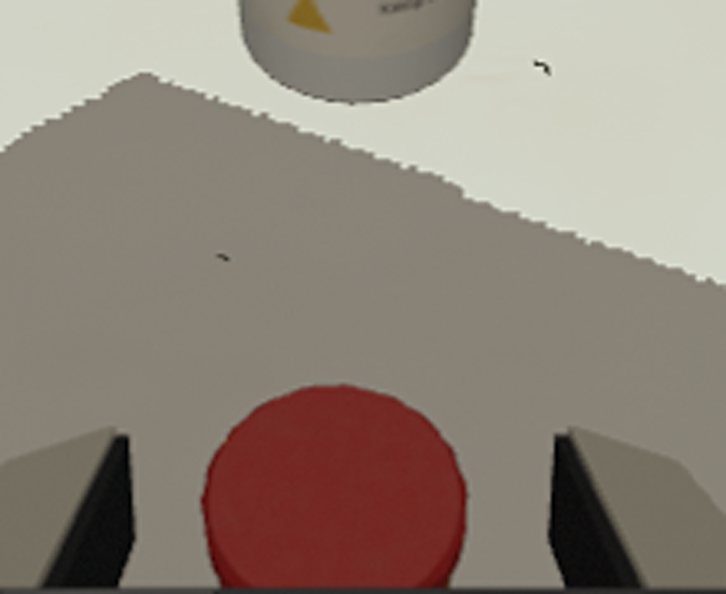

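{"api": "jog_arm", "payload": {"deltas": [0.025, 0, -0.017, 0, 0, 0, 0.025, 0, -0.017, 0, 0, 0]}}

```text
time: 19.0
tool_pos: [0.5128, -0.1118, 0.0351]
tool_rot: [-3.14, -0.961, -0.125]
contact_force: [0.1, -0.2, -0.1]
opening: 0.0691
```

{"api": "jog_arm", "payload": {"deltas": [0, 0, 0, 0, 0, 0, 0, 0, 0, 0, 0, 0, 0, 0, 0, 0, 0, 0, 0, 0, 0, 0, 0, 0, 0, 0, 0, 0, 0, 0], "claw": 0.2, "newtons": 20}}

```text
time: 19.42
tool_pos: [0.5126, -0.1119, 0.0345]
tool_rot: [-3.14, -0.96, -0.124]
contact_force: [0.4, -0.1, 0.7]
opening: 0.0414
```

{"api": "jog_arm", "payload": {"deltas": [0, 0, 0, 0, 0, 0, 0, 0, 0, 0, 0, 0]}}

```text
time: 19.58
tool_pos: [0.5126, -0.1119, 0.0345]
tool_rot: [-3.14, -0.96, -0.124]
contact_force: [-0.2, 0.3, 1.9]
opening: 0.041
```

```bash
python3 -c "
from go import *
p=params('wrist');print(atz(p,(180+336/3.3,120+497/3.3),.034));st()
red('10.png')"
```

```text
[ 0.5176 -0.1128  0.034 ]
19.58 [ 0.5126 -0.1119  0.0345] [-179.9344  -55.0013   -7.1183] [-0.2324  0.2857  1.9141] 0.041 rack [-0.0744 -0.2424  0.0345] q [-0.5803  0.7832  2.4816  2.7168  1.0714 -1.6319]
wrist [250  59  80  30 788] [284.7449  76.3376] [ 0.7038 -0.138   0.034 ]
wrist [ 244  239   80   59 4009] [283.347  270.7633] [ 0.5174 -0.1136  0.034 ]
```

{"api": "jog_arm", "payload": {"deltas": [0, 0, 0.1, 0, 0, 0, -0.03, 0, 0.3, 0, 0, 0, -0.06, 0.05, 0.6, 0, 0, 0, -0.1, 0.1, 0.85, 0, 0, 0]}}

```text
time: 19.97
tool_pos: [0.5021, -0.102, 0.1197]
tool_rot: [-3.14, -0.958, -0.126]
contact_force: [1.1, 0.6, -0.3]
opening: 0.0407
```

{"api": "jog_arm", "payload": {"deltas": [-0.03, 0.2, 0, 0, 0, 0, -0.06, 0.45, 0, 0, 0, 0, -0.08, 0.7, 0, 0, 0, 0, -0.1, 0.9, 0, 0, 0, 0]}}

```text
time: 20.3
tool_pos: [0.4919, -0.0109, 0.1196]
tool_rot: [-3.141, -0.959, -0.124]
contact_force: [1.5, 0.2, 0.2]
opening: 0.0407
```

{"api": "jog_arm", "payload": {"deltas": [0, 0.2, -0.05, 0, 0, 0, 0, 0.45, -0.1, 0, 0, 0, 0, 0.7, -0.15, 0, 0, 0, 0, 0.8, -0.2, 0, 0, 0, 0, 0.8, -0.2, 0, 0, 0]}}

```text
time: 20.72
tool_pos: [0.4921, 0.0707, 0.0985]
tool_rot: [-3.141, -0.958, -0.119]
contact_force: [0.1, -0.8, -1.1]
opening: 0.0409
```

```bash
python3 -c "
from go import *
st();need(W((-.0185,-.067,.1)),35)"
```

```text
20.72 [0.4921 0.0707 0.0985] [-179.9694  -54.8943   -6.8345] [ 0.0695 -0.792  -1.1125] 0.0409 rack [-0.1172 -0.0638  0.0985] q [ 0.0971  0.5386  2.5031  3.3746  0.8607 -1.5986]
need shift [ 0.9757 -0.1537  0.0151] turn [-0.0003 -0.0011 -0.003 ] q [ 0.0971  0.5386  2.5031  3.3746  0.8607 -1.5986]
```

{"api": "jog_arm", "payload": {"deltas": [0.2, -0.03, 0, 0, 0, 0, 0.45, -0.07, 0, 0, 0, 0, 0.7, -0.11, 0, 0, 0, 0, 0.9, -0.14, 0, 0, 0, 0, 0.975, -0.154, 0, 0, 0, 0]}}

```text
time: 21.13
tool_pos: [0.5928, 0.051, 0.1006]
tool_rot: [-3.14, -0.963, -0.126]
contact_force: [0.1, -0.5, 0.2]
opening: 0.0412
```

{"api": "jog_arm", "payload": {"deltas": [0, 0, 0, 0, 0, 0, 0, 0, -0.1, 0, 0, 0, 0, 0, -0.2, 0, 0, 0, 0, 0, -0.2, 0, 0, 0]}}

```text
time: 21.47
tool_pos: [0.5877, 0.0524, 0.0772]
tool_rot: [3.141, -0.955, -0.124]
contact_force: [-0.3, 0.2, -1.0]
opening: 0.0412
```

```bash
python3 -c "
from go import *
st();need(W((-.0185,-.067,.0465)),35);snap('wrist','w11.png',crop=(100,60,460,330),s=2.1)"
```

```text
21.47 [0.5877 0.0524 0.0772] [179.9926 -54.6959  -7.0817] [-0.2842  0.2255 -0.9971] 0.0412 rack [-0.0201 -0.0702  0.0772] q [ 0.0203  0.6219  2.2779  3.321   0.7159 -1.6233]
need shift [ 0.0196  0.0294 -0.3068] turn [-0.0004 -0.0034  0.0001] q [ 0.0203  0.6219  2.2779  3.321   0.7159 -1.6233]
```

View pics/w11.png

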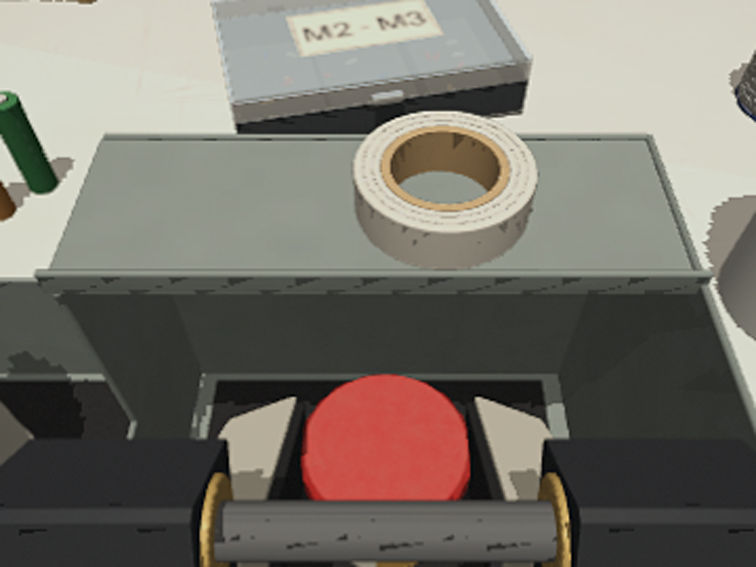

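{"api": "jog_arm", "payload": {"deltas": [0.01, 0.01, -0.08, 0, 0, 0, 0.02, 0.02, -0.16, 0, 0, 0, 0.02, 0.03, -0.23, 0, 0, 0, 0.02, 0.03, -0.23, 0, 0, 0]}}

```text
time: 21.85
tool_pos: [0.5915, 0.0559, 0.0547]
tool_rot: [-3.141, -0.957, -0.123]
contact_force: [-1.0, 0.2, -0.7]
opening: 0.0409
```

{"api": "jog_arm", "payload": {"deltas": [0, 0, -0.03, 0, 0, 0, 0, 0, -0.05, 0, 0, 0, 0, 0, -0.05, 0, 0, 0]}}

```text
time: 22.1
tool_pos: [0.592, 0.0557, 0.0511]
tool_rot: [-3.141, -0.959, -0.124]
contact_force: [-0.2, 0.0, -1.2]
opening: 0.0411
```

```bash
python3 -c "
from go import *
st();need(W((-.0185,-.067,.0465)),35)"
```

```text
22.1 [0.592  0.0557 0.0511] [-179.95    -54.9709   -7.1063] [-0.1836  0.0322 -1.1775] 0.0411 rack [-0.0162 -0.0663  0.0511] q [ 0.0295  0.7022  2.2706  3.317   0.7929 -1.606 ]
need shift [-0.0235 -0.004  -0.0458] turn [-0.0004 -0.0003 -0.0001] q [ 0.0295  0.7022  2.2706  3.317   0.7929 -1.606 ]
```

{"api": "jog_arm", "payload": {"deltas": [-0.015, 0, -0.02, 0, 0, 0, -0.015, 0, -0.035, 0, 0, 0, -0.015, 0, -0.035, 0, 0, 0]}}

```text
time: 22.35
tool_pos: [0.5905, 0.0557, 0.0478]
tool_rot: [-3.141, -0.96, -0.124]
contact_force: [0.3, 0.9, -0.8]
opening: 0.041
```

{"api": "jog_arm", "payload": {"deltas": [0, 0, -0.01, 0, 0, 0, 0, 0, -0.015, 0, 0, 0, 0, 0, -0.015, 0, 0, 0]}}

```text
time: 22.6
tool_pos: [0.5907, 0.0557, 0.0465]
tool_rot: [-3.141, -0.96, -0.124]
contact_force: [0.0, -0.4, -0.1]
opening: 0.0409
```

{"api": "jog_arm", "payload": {"deltas": [0, 0, -0.01, 0, 0, 0, 0, 0, -0.012, 0, 0, 0]}}

```text
time: 22.77
tool_pos: [0.591, 0.0557, 0.0464]
tool_rot: [-3.14, -0.963, -0.124]
contact_force: [-5.9, -0.7, 8.3]
opening: 0.0409
```

{"api": "jog_arm", "payload": {"deltas": [0, 0, 0, 0, 0, 0, 0, 0, 0, 0, 0, 0, 0, 0, 0, 0, 0, 0, 0, 0, 0, 0, 0, 0], "claw": 0.7}}

```text
time: 23.1
tool_pos: [0.5907, 0.0557, 0.0452]
tool_rot: [-3.141, -0.96, -0.124]
contact_force: [0.2, -0.0, 0.5]
opening: 0.062
```

{"api": "jog_arm", "payload": {"deltas": [-0.1, 0.012, 0.07, 0, 0, 0, -0.25, 0.03, 0.17, 0, 0, 0, -0.4, 0.05, 0.28, 0, 0, 0, -0.5, 0.06, 0.35, 0, 0, 0]}}

```text
time: 23.43
tool_pos: [0.5394, 0.0618, 0.0806]
tool_rot: [-3.141, -0.959, -0.124]
contact_force: [-0.1, 0.5, -0.8]
opening: 0.0646
```

{"api": "jog_arm", "payload": {"deltas": [0, 0, 0, 0, 0, 0, 0, 0, 0, 0, 0, 0, 0, 0, 0, 0, 0, 0, 0, 0, 0, 0, 0, 0, 0, 0, 0, 0, 0, 0], "claw": 0}}

```text
time: 23.85
tool_pos: [0.5412, 0.0615, 0.0799]
tool_rot: [-3.141, -0.96, -0.124]
contact_force: [-0.3, 0.5, -0.2]
opening: 0.0354
```

{"api": "jog_arm", "payload": {"deltas": [0, 0, 0, 0, 0, 0, 0, 0, 0, 0, 0, 0, 0, 0, 0, 0, 0, 0, 0, 0, 0, 0, 0, 0, 0, 0, 0, 0, 0, 0]}}

```text
time: 24.27
tool_pos: [0.5407, 0.0616, 0.0802]
tool_rot: [-3.141, -0.96, -0.124]
contact_force: [-0.2, 0.2, 0.3]
opening: 0.003
```

```bash
python3 -c "
from go import *
st();red('12.png',z=.046)
print(inv((.5906,.0557,0)), W((-.0135,-.0666,.046)), proj(params('wrist'),W((-.0135,-.0666,.046))))"
```

```text
24.27 [0.5407 0.0616 0.0802] [-179.943   -54.9986   -7.1169] [-0.151   0.1657  0.306 ] 0.003 rack [-0.0679 -0.0667  0.0802] q [ 0.0549  0.6067  2.3946  3.3408  0.8221 -1.6039]
wrist [469 122  70  23 544] [494.8934 134.4449] [ 0.6719 -0.1436  0.046 ]
wrist [ 252  205   63   57 2462] [282.8781 230.3867] [0.5934 0.0543 0.046 ]
[-0.0176 -0.0665  0.    ] [0.5947 0.0551 0.046 ] [[281.5085 228.964 ]]
```

{"api": "jog_arm", "payload": {"deltas": [0, 0, 0, 0.007, 0.055, 0, 0, 0, 0, 0.0137, 0.11, 0, 0, 0, 0, 0.0137, 0.11, 0, 0, 0, 0, 0.0137, 0.11, 0]}}

```text
time: 24.65
tool_pos: [0.5422, 0.0614, 0.0822]
tool_rot: [-3.14, -0.792, -0.125]
contact_force: [0.1, -0.4, 0.1]
opening: 0.0004
```

```bash
python3 -c "
from go import *
st();need(W((-.0645,-.067,.076)),45)
print('d',(W((1,0,0))-W((0,0,0)))[:2])"
```

```text
24.65 [0.5422 0.0614 0.0822] [-179.9047  -45.3886   -7.1844] [ 0.0932 -0.3854  0.0907] 0.0004 rack [-0.0664 -0.0668  0.0822] q [ 0.0361  0.4899  2.2922  3.4097  0.4401 -1.7005]
need shift [ 0.0185 -0.0042 -0.0622] turn [-0.0002  0.0044  0.0005] q [ 0.0361  0.4899  2.2922  3.4097  0.4401 -1.7005]
d [ 0.9924 -0.1232]
```

{"api": "jog_arm", "payload": {"deltas": [0.06, -0.007, -0.1, 0, 0, 0, 0.12, -0.015, -0.17, 0, 0, 0, 0.19, -0.023, -0.24, 0, 0, 0, 0.22, -0.027, -0.272, 0, 0, 0, 0.22, -0.027, -0.272, 0, 0, 0]}}

```text
time: 25.07
tool_pos: [0.5628, 0.0588, 0.0516]
tool_rot: [-3.141, -0.785, -0.124]
contact_force: [-0.2, 0.4, 0.4]
opening: 0.0005
```

```bash
python3 -c "
from go import *
st();red('13.png',z=.046)"
```

```text
25.07 [0.5628 0.0588 0.0516] [-179.979   -44.9618   -7.104 ] [-0.2391  0.4202  0.3616] 0.0005 rack [-0.0456 -0.0669  0.0516] q [ 0.0261  0.5851  2.2504  3.3699  0.4838 -1.6671]
wrist [518  83  42  32 659] [538.3961  98.5326] [ 0.6713 -0.1371  0.046 ]
wrist [ 245  195   76   62 3656] [282.4174 225.4839] [0.5954 0.0541 0.046 ]
```

{"api": "jog_arm", "payload": {"deltas": [0.02, -0.002, 0.02, 0, 0, 0, 0.04, -0.005, 0.02, 0, 0, 0, 0.06, -0.007, 0.02, 0, 0, 0, 0.08, -0.01, 0.02, 0, 0, 0]}}

```text
time: 25.45
tool_pos: [0.5709, 0.058, 0.0556]
tool_rot: [-3.14, -0.787, -0.124]
contact_force: [-0.4, 0.1, -0.0]
opening: 0.0007
```

```bash
python3 -c "
from go import *
st();red('14.png',z=.046)"
```

```text
25.45 [0.5709 0.058  0.0556] [-179.9352  -45.0707   -7.1162] [-0.4077  0.0651 -0.0255] 0.0007 rack [-0.0374 -0.0666  0.0556] q [ 0.023   0.5795  2.23    3.375   0.4601 -1.6764]
wrist [518  98  42  31 646] [538.8824 113.0991] [ 0.6698 -0.1364  0.046 ]
wrist [ 246  207   75   52 2910] [283.2471 232.8488] [0.6006 0.0532 0.046 ]
```

{"api": "jog_arm", "payload": {"deltas": [0.02, -0.002, 0, 0, 0, 0, 0.04, -0.005, 0, 0, 0, 0, 0.06, -0.007, 0, 0, 0, 0, 0.075, -0.009, 0, 0, 0, 0, 0.085, -0.01, 0, 0, 0, 0]}}

```text
time: 25.92
tool_pos: [0.5794, 0.057, 0.0552]
tool_rot: [-3.141, -0.786, -0.124]
contact_force: [-2.4, 0.0, 3.7]
opening: 0.0005
```

```bash
python3 -c "
from go import *
st();red('15.png',z=.046)"
```

```text
25.92 [0.5794 0.057  0.0552] [-179.9419  -45.0483   -7.1153] [-2.4214  0.0179  3.6711] 0.0005 rack [-0.0289 -0.0666  0.0552] q [ 0.0197  0.5851  2.2085  3.3777  0.444  -1.6827]
wrist [523 108  37  30 618] [542.6489 122.7411] [ 0.6693 -0.1353  0.046 ]
wrist [ 246  207   76   52 2896] [283.2939 232.7628] [0.609  0.0521 0.046 ]
```

{"api": "jog_arm", "payload": {"deltas": [0.01, -0.001, 0, 0, 0, 0, 0.018, -0.002, 0, 0, 0, 0, 0.018, -0.002, 0, 0, 0, 0]}}

```text
time: 26.22
tool_pos: [0.5811, 0.0568, 0.0552]
tool_rot: [-3.141, -0.786, -0.124]
contact_force: [-2.3, 1.0, 3.5]
opening: 0.0005
```

{"api": "jog_arm", "payload": {"deltas": [-0.1, 0.012, 0.1, 0, 0, 0, -0.25, 0.03, 0.25, 0, 0, 0, -0.42, 0.052, 0.42, 0, 0, 0, -0.7, 0.086, 0.45, 0, 0, 0, -1.0, 0.124, 0.45, 0, 0, 0]}}

```text
time: 26.63
tool_pos: [0.4813, 0.0691, 0.1016]
tool_rot: [-3.14, -0.789, -0.126]
contact_force: [-0.4, 0.1, -0.4]
opening: 0.0006
```

```bash
python3 -c "
from go import *
st();red('16.png',z=.046);need(W((-.137,-.067,.034)),45)
print(proj(params('wrist'),[W((0,-.067,.046)),W((0.0035,-.067,.046))]))"
```

```text
26.63 [0.4813 0.0691 0.1016] [-179.8858  -45.2312   -7.193 ] [-0.4401  0.1388 -0.3573] 0.0006 rack [-0.1277 -0.0667  0.1016] q [ 0.0722  0.3865  2.4215  3.4528  0.4658 -1.7105]
wrist [451  65  62  23 459] [473.8235  77.3813] [ 0.6713 -0.1409  0.046 ]
wrist [ 258  132   51   46 1846] [283.0233 154.6273] [0.6027 0.053  0.046 ]
need shift [-0.0138  0.0028 -0.6456] turn [-0.0006 -0.0044 -0.0004] q [ 0.0747  0.385   2.4352  3.4528  0.4667 -1.7089]
[[281.8443 138.3755]
 [281.8543 135.1435]]
```

{"api": "jog_arm", "payload": {"deltas": [0, 0, 0.1, 0, 0, 0, 0, 0, 0.1, 0, 0, 0, 0, 0, 0.1, 0, 0, 0]}}

```text
time: 26.93
tool_pos: [0.4817, 0.0692, 0.1105]
tool_rot: [-3.14, -0.787, -0.125]
contact_force: [0.1, 0.4, -1.1]
opening: 0.0003
```

```bash
python3 -c "
from go import *
st();red('17.png',('wrist','side','top'),z=.046)
p=params('wrist')
a=np.linspace(0,6.283,60)
for x in (-.008,-.004,0,.004):
  pts=proj(p,[W((x+.022*np.cos(t),-.067+.022*np.sin(t),z)) for t in a for z in (.035,.046)]); print(x,pts.min(0),pts.max(0))
"
```

```text
26.93 [0.4817 0.0692 0.1105] [-179.9102  -45.1163   -7.142 ] [ 0.1082  0.3554 -1.1241] 0.0003 rack [-0.1274 -0.0665  0.1105] q [ 0.0721  0.3553  2.4111  3.4807  0.4243 -1.7421]
wrist [447  74  59  22 447] [469.2058  85.8188] [ 0.6702 -0.1401  0.046 ]
wrist [ 259  139   50   45 1768] [283.2766 161.0023] [0.6028 0.053  0.046 ]
side [254 169  15  15 134] [259.7463 175.3955] [0.6    0.0564 0.046 ]
side [163 222  32  16 187] [178.7487 228.4973] [0.3579 0.0485 0.046 ]
side [292 301  29  29 627] [305.9458 314.6348] [ 0.4138 -0.2982  0.046 ]
side [429 389  15  15  85] [436.2118 396.3412] [ 0.4652 -0.5597  0.046 ]
top [213 183  16  14 178] [220.4888 189.5393] [0.6033 0.0548 0.046 ]
top [346 255  21  22 364] [356.1786 265.4973] [ 0.4178 -0.2937  0.046 ]
-0.008 [256.6001 142.2801] [307.8896 191.0663]
-0.004 [256.774  138.7584] [307.7256 187.0954]
0 [256.9455 135.2805] [307.5639 183.1766]
0.004 [257.1147 131.8457] [307.4044 179.3089]
```

{"api": "jog_arm", "payload": {"deltas": [0.2, -0.025, 0, -0.0097, -0.078, 0, 0.4, -0.05, -0.1, -0.0097, -0.078, 0, 0.6, -0.074, -0.25, -0.0097, -0.078, 0, 0.69, -0.085, -0.34, -0.0097, -0.078, 0, 0.69, -0.085, -0.34, -0.0097, -0.078, 0]}}

```text
time: 27.5
tool_pos: [0.5514, 0.0601, 0.0739]
tool_rot: [-3.141, -0.908, -0.125]
contact_force: [-0.3, 0.6, 0.1]
opening: 0.0003
```

```bash
python3 -c "
from go import *
st();need(W((-.034,-.067,.0545)),38)"
```

```text
27.5 [0.5514 0.0601 0.0739] [-179.9583  -52.0016   -7.1552] [-0.2625  0.6113  0.0664] 0.0003 rack [-0.0571 -0.0669  0.0739] q [ 0.0436  0.5888  2.3426  3.3468  0.7009 -1.6242]
need shift [ 0.2294 -0.0292 -0.1937] turn [-0.0003  0.0001  0.0005] q [ 0.0436  0.5888  2.3426  3.3468  0.7009 -1.6242]
```

{"api": "jog_arm", "payload": {"deltas": [0.08, -0.01, -0.065, 0, 0, 0, 0.16, -0.02, -0.13, 0, 0, 0, 0.23, -0.029, -0.19, 0, 0, 0, 0.23, -0.029, -0.19, 0, 0, 0]}}

```text
time: 27.83
tool_pos: [0.5742, 0.0575, 0.0566]
tool_rot: [-3.14, -0.91, -0.125]
contact_force: [-0.2, -0.3, 1.1]
opening: 0.0001
```

{"api": "jog_arm", "payload": {"deltas": [0.03, -0.004, 0, 0, 0, 0, 0.055, -0.007, 0, 0, 0, 0, 0.08, -0.01, 0, 0, 0, 0, 0.105, -0.013, 0, 0, 0, 0, 0.105, -0.013, 0, 0, 0, 0]}}

```text
time: 28.25
tool_pos: [0.584, 0.0565, 0.0576]
tool_rot: [-3.14, -0.91, -0.124]
contact_force: [-0.4, 0.2, -0.3]
opening: 0.0003
```

{"api": "jog_arm", "payload": {"deltas": [-0.08, 0.01, 0, 0, 0, 0, -0.3, 0.04, 0.2, 0, 0, 0, -0.5, 0.062, 0.4, 0, 0, 0, -0.75, 0.093, 0.45, 0, 0, 0, -1.0, 0.124, 0.45, 0, 0, 0]}}

```text
time: 28.67
tool_pos: [0.4824, 0.0689, 0.104]
tool_rot: [-3.14, -0.913, -0.125]
contact_force: [0.9, 0.3, -0.1]
opening: 0.0003
```

{"api": "jog_arm", "payload": {"deltas": [0, 0, 0, 0.009, 0.07, 0, 0, 0, 0, 0.009, 0.07, 0]}}

```text
time: 28.83
tool_pos: [0.4806, 0.0694, 0.1014]
tool_rot: [-3.141, -0.792, -0.123]
contact_force: [1.5, -0.9, 0.5]
opening: 0.0002
```

```bash
python3 -c "
from go import *
st();red('18.png',('wrist','top'),z=.046)
p=params('wrist')
a=np.linspace(0,6.283,60)
for x in (-.004,0,.004,.008):
  pts=proj(p,[W((x+.022*np.cos(t),-.067+.022*np.sin(t),z)) for t in a for z in (.035,.046)]); print(x,pts.min(0),pts.max(0))
need(W((-.137,-.067,.034)),45)"
```

```text
28.83 [0.4806 0.0694 0.1014] [-179.9452  -45.3939   -7.0339] [ 1.4602 -0.9282  0.5419] 0.0002 rack [-0.1285 -0.0665  0.1014] q [ 0.0729  0.3884  2.4255  3.4475  0.4741 -1.7064]
wrist [452  66  61  22 451] [473.7783  77.5831] [ 0.6715 -0.1407  0.046 ]
wrist [ 258  130   52   46 1826] [283.5044 152.2612] [0.6047 0.0528 0.046 ]
top [213 183  16  13 167] [220.5389 189.    ] [0.6047 0.0547 0.046 ]
top [346 255  21  22 362] [356.2348 265.4945] [ 0.4178 -0.2938  0.046 ]
-0.004 [256.6611 138.9475] [308.6119 187.9147]
0 [256.8435 135.4562] [308.4372 183.9495]
0.004 [257.0232 132.0101] [308.265  180.0386]
0.008 [257.2004 128.6085] [308.0953 176.1808]
need shift [-0.1177  0.009  -0.6959] turn [ 0.0001  0.0103 -0.    ] q [ 0.0722  0.3887  2.4222  3.4459  0.4804 -1.7041]
```

{"api": "jog_arm", "payload": {"deltas": [-0.06, 0.008, -0.2, 0, 0.01, 0, -0.12, 0.009, -0.4, 0, 0.01, 0, -0.12, 0.009, -0.6, 0, 0.01, 0, -0.12, 0.009, -0.68, 0, 0.01, 0, -0.12, 0.009, -0.68, 0, 0.01, 0]}}

```text
time: 29.35
tool_pos: [0.47, 0.0697, 0.0317]
tool_rot: [3.139, -0.779, -0.122]
contact_force: [0.7, -0.2, 0.9]
opening: 0.0006
```

```bash
python3 -c "
from go import *
st()
for t in [(-.122,.034),(-.1138,.0405),(-.1033,.0551),(-.089,.066),(-.0751,.0714),(-.0603,.0733)]: need(W((t[0],-.067,t[1])),45)"
```

```text
29.35 [0.47   0.0697 0.0317] [179.8784 -44.6367  -6.9897] [ 0.7167 -0.1566  0.9256] 0.0006 rack [-0.1391 -0.0675  0.0317] q [ 0.0778  0.6334  2.4831  3.3497  0.7545 -1.5803]
need shift [ 0.1698 -0.0165  0.0226] turn [ 0.0005 -0.0041 -0.    ] q [ 0.0778  0.6334  2.4831  3.3497  0.7545 -1.5803]
need shift [ 0.2512 -0.0266  0.0876] turn [ 0.0005 -0.0041 -0.    ] q [ 0.0778  0.6334  2.4831  3.3497  0.7545 -1.5803]
need shift [ 0.3554 -0.0395  0.2336] turn [ 0.0005 -0.0041 -0.    ] q [ 0.0778  0.6334  2.4831  3.3497  0.7545 -1.5803]
need shift [ 0.4973 -0.0571  0.3426] turn [ 0.0005 -0.0041 -0.    ] q [ 0.0778  0.6334  2.4831  3.3497  0.7545 -1.5803]
need shift [ 0.6352 -0.0743  0.3966] turn [ 0.0005 -0.0041 -0.    ] q [ 0.0778  0.6334  2.4831  3.3497  0.7545 -1.5803]
need shift [ 0.7821 -0.0925  0.4156] turn [ 0.0005 -0.0041 -0.    ] q [ 0.0778  0.6334  2.4831  3.3497  0.7545 -1.5803]
```

{"api": "jog_arm", "payload": {"deltas": [0.1, -0.01, 0.01, 0, 0, 0, 0.19, -0.018, 0.01, 0, 0, 0, 0.24, -0.025, 0.04, 0, 0, 0, 0.275, -0.027, 0.07, 0, 0, 0, 0.31, -0.032, 0.12, 0, 0, 0]}}

```text
time: 29.77
tool_pos: [0.5015, 0.0666, 0.0459]
tool_rot: [3.14, -0.78, -0.122]
contact_force: [-4.1, 1.7, -1.0]
opening: 0.0003
```

{"api": "jog_arm", "payload": {"deltas": [0.035, -0.004, 0.05, 0, 0, 0, 0.07, -0.008, 0.095, 0, 0, 0, 0.12, -0.014, 0.135, 0, 0, 0, 0.165, -0.02, 0.17, 0, 0, 0, 0.21, -0.025, 0.2, 0, 0, 0]}}

```text
time: 30.18
tool_pos: [0.5239, 0.064, 0.0668]
tool_rot: [3.141, -0.784, -0.123]
contact_force: [-1.1, -1.0, -2.2]
opening: 0.0004
```

```bash
python3 -c "
from go import *
st();snap('side','s19.png',crop=(185,100,345,230),s=4.6)"
```

```text
30.18 [0.5239 0.064  0.0668] [179.9474 -44.8938  -7.0458] [-1.1344 -1.0129 -2.222 ] 0.0004 rack [-0.0848 -0.0665  0.0668] q [ 0.0465  0.5211  2.3391  3.3907  0.508  -1.6689]
```

{"api": "jog_arm", "payload": {"deltas": [0.06, -0.007, 0.02, 0, 0, 0, 0.12, -0.015, 0.035, 0, 0, 0, 0.17, -0.021, 0.045, 0, 0, 0, 0.21, -0.026, 0.05, 0, 0, 0]}}

```text
time: 30.57
tool_pos: [0.5454, 0.0614, 0.0713]
tool_rot: [3.141, -0.784, -0.123]
contact_force: [-2.2, -0.2, 0.1]
opening: 0.0009
```

{"api": "jog_arm", "payload": {"deltas": [0.03, -0.004, 0, 0, 0, 0, 0.05, -0.006, 0, 0, 0, 0, 0.05, -0.006, 0, 0, 0, 0]}}

```text
time: 30.82
tool_pos: [0.5495, 0.0608, 0.0707]
tool_rot: [3.14, -0.782, -0.123]
contact_force: [-0.0, 0.4, -2.0]
opening: 0.0006
```

```bash
python3 -c "
from go import *
st()"
```

```text
30.82 [0.5495 0.0608 0.0707] [179.9296 -44.8163  -7.0291] [-0.0332  0.4334 -2.0182] 0.0006 rack [-0.059  -0.0665  0.0707] q [ 0.0336  0.5227  2.2734  3.4029  0.4437 -1.6964]
```

{"api": "jog_arm", "payload": {"deltas": [0.01, -0.001, 0, 0, 0, 0, 0.02, -0.002, 0, 0, 0, 0, 0.03, -0.004, 0, 0, 0, 0]}}

```text
time: 31.07
tool_pos: [0.5507, 0.0607, 0.0698]
tool_rot: [3.14, -0.778, -0.122]
contact_force: [-7.2, 1.2, -1.2]
opening: 0.0006
```

{"api": "jog_arm", "payload": {"deltas": [0.01, -0.001, 0, 0, 0, 0, 0.02, -0.002, 0, 0, 0, 0, 0.03, -0.004, 0, 0, 0, 0]}}

```text
time: 31.32
tool_pos: [0.552, 0.0605, 0.0686]
tool_rot: [3.14, -0.774, -0.121]
contact_force: [-12.6, 2.2, -1.6]
opening: 0.0006
```

{"api": "jog_arm", "payload": {"deltas": [0.02, -0.002, 0.01, 0, 0, 0, 0.03, -0.004, 0.01, 0, 0, 0, 0.03, -0.004, 0.01, 0, 0, 0]}}

```text
time: 31.57
tool_pos: [0.5527, 0.0604, 0.0679]
tool_rot: [3.14, -0.769, -0.121]
contact_force: [-16.0, 2.2, -2.3]
opening: 0.0
```

{"api": "jog_arm", "payload": {"deltas": [-0.1, 0.012, 0, 0, 0, 0, -0.2, 0.025, 0, 0, 0, 0, -0.4, 0.05, 0, 0, 0, 0, -0.7, 0.087, 0.1, 0, 0, 0, -1.0, 0.124, 0.3, 0, 0, 0]}}

```text
time: 31.98
tool_pos: [0.4574, 0.0718, 0.1013]
tool_rot: [3.14, -0.782, -0.123]
contact_force: [-0.1, 1.1, 0.3]
opening: 0.0002
```

{"api": "jog_arm", "payload": {"deltas": [0, 0, 0.2, 0, 0, 0, 0, 0, 0.4, 0, 0, 0, 0, 0, 0.4, 0, 0, 0]}}

```text
time: 32.23
tool_pos: [0.4602, 0.0723, 0.1467]
tool_rot: [-3.141, -0.792, -0.124]
contact_force: [1.3, -0.5, 0.6]
opening: 0.0006
```

```bash
python3 -c "
from go import *
st();snap('side','s20.png')
snap('wrist','w20.png')
a=cv2.imread('pics/raw_s20.png')[95:235,180:350];b=cv2.imread('pics/raw_w20.png')[60:360,80:480]
a=cv2.resize(a,(395,325),interpolation=2);b=cv2.resize(b,(400,300),interpolation=2)
c=np.zeros((325,800,3),'uint8');c[:,:395]=a;c[:300,400:]=b
cv2.imwrite('pics/fin.png',c)
p=params('wrist')
for th in (0,.06,.12): print(th,((proj(p,[W((-.0465-.06*np.sin(th),y,.02+.06*np.cos(th))) for y in (.132,-.132)])-[80,60])+[400,0]))
ps=params('side')
for th in (0,.06,.12): print(th,((proj(ps,[W((-.0465-.06*np.sin(th),y,.02+.06*np.cos(th))) for y in (.132,-.132)])-[180,95])*2.322))"
```

```text
32.23 [0.4602 0.0723 0.1467] [-179.9543  -45.4038   -7.0914] [ 1.3101 -0.489   0.5634] 0.0006 rack [-0.1491 -0.066   0.1467] q [ 0.0918  0.2167  2.4215  3.6517  0.3155 -1.9072]
0 [[361.4611 118.3056]
 [680.3125 118.7368]]
0.06 [[360.0138 122.0482]
 [680.7663 122.4418]]
0.12 [[358.7331 125.9641]
 [681.1676 126.3166]]
0 [[ 58.8376  81.1338]
 [188.5603 214.8963]]
0.06 [[ 56.0225  82.397 ]
 [185.5118 216.4888]]
0.12 [[ 53.238   83.8122]
 [182.4788 218.2356]]
```

View pics/fin.png

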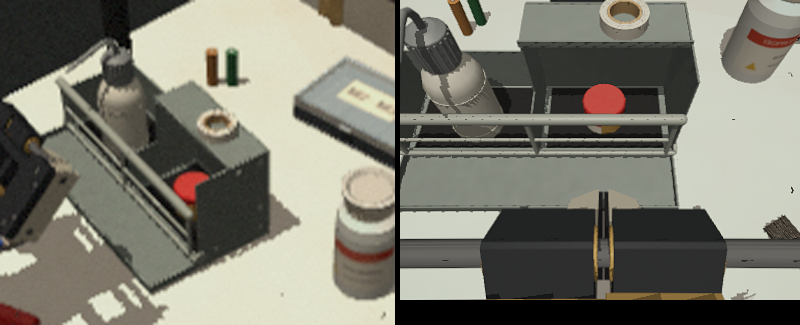

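```bash
python3 -c "
from go import *
a=cv2.imread('pics/raw_side0.png',0).astype('float32');b=cv2.imread('pics/raw_s20.png',0).astype('float32')
for (x,y) in [(205,130),(225,150),(258,186)]:
  t=a[y-9:y+9,x-9:x+9];r=cv2.matchTemplate(b[y-14:y+14,x-14:x+14],t,cv2.TM_CCOEFF_NORMED);print((x,y),np.unravel_index(r.argmax(),r.shape),r.max(),r[5,5])
st()"
```

```text
(205, 130) (np.int64(5), np.int64(5)) 0.9531514 0.9531514
(225, 150) (np.int64(10), np.int64(10)) 0.79111487 0.71063054
(258, 186) (np.int64(6), np.int64(6)) 0.83468 0.8270874
32.33 [0.4593 0.0721 0.1438] [179.9911 -45.1362  -7.0871] [0.5425 0.0664 0.8031] 0.0005 rack [-0.1499 -0.0664  0.1438] q [ 0.0912  0.2231  2.4237  3.6453  0.3187 -1.9003]
```

```bash
python3 -c "
from cell import robot
print(robot.hand_in())"
```

```text
the job is handed in; nothing more can be done
None
```

The job is done and handed in at about 32 s of the 72 s allowed; hand-in gave no verdict.

I swung the gate down to its stop and stood the wash bottle in the open bay with its spout pointing out over the gate. The small red jar went into the low bay, and then I swung the gate back up. The jar was set down once on the bench to change to a tilted grip. It was placed at the front of the bay and pushed back with closed fingertips.

**What the last checks showed:**
- **Bottle:** it stands upright. In the side view after I let go, the spout tip was within a pixel of where it should be.
- **Gate:** it was pressed against its closed stop at about 16 N. In the last pictures the rail sits where upright predicts. One end matched the starting picture with no shift, another was within a pixel, and the check at the middle was inconclusive because the bottle behind the rail changed that part of the picture.
- **Jar:** it is upright in the low bay, but not exactly at the marked point. My readings disagree by a few millimetres. I put it roughly 4 mm in front of the point, with its rear half under the shelf.
- **Other things:** I touched none of them. The tape roll and the bottle without a spout look unmoved in the last pictures. The open tin was not in those views.

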